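Load and start the bench tumbler

ROBOT

A 6-joint arm with a two-finger parallel gripper is mounted at the origin on the work surface. World frame = base frame: x ahead of the robot, y to its left, z up, the work surface at z = 0. Lengths are in m, angles in rad, forces in N, time in s.
With the tool pointing down it reaches from about 0.35 to 0.875 m from the base axis. Payload 4.2 kg.
Tool frame: the origin (TCP) lies midway between the tips of the shut fingers; the grasp point (between the pads) lies 19 mm behind it (manip.hold_point_z is the distance from the TCP to the grasp point, in m); y points along the fingers, z is the direction in which the jaws open and shut, and the axes are right-handed (so a half turn about y gives the same grasp; the last joint's range is limited). The gripper opens to 85 mm and grips with 20 to 120 N. Pads are 22 mm wide; open, the fingers measure 114 mm over their backs; the gripper's body (76 mm by 85 mm) begins 54 mm behind the grasp point. The pads swing forward as they close: fully open they stand 13 mm farther back than shut.
Start: joints at [-0.956, 0.385, 0.008, 0, -1.194, -0.259], TCP at [0.218, -0.586, 0.231] pointing down, gripper open.
Joint ranges: [-3.14, 3.14], [-1.21, 2.06], [-1.07, 1.41], [-3.16, 2.05], [-2.99, -0.16], [-3.1, 3.1]. Speed limits (rad/s): [2.79, 2.79, 3.14, 3.14, 3.14, 3.14].

INTERFACE

Orientations are given as a 3x3 rotation matrix whose columns are the frame's x, y, z axes.
In Python, from station import manip, grab_frame, calibration gives the robot as it stands.
- The arm moves only by the tool apply_moves, never from a script. Its argument "increments" is a list of rows, each a list of 5 numbers: the opening, from 0 (shut) to 1 (fully open), then the shift along the world's x, y, z scaled (see below), then the turn about the world's z scaled (see below). A call has 1 to 5 rows; each row is the pose to reach, as a shift and turn from the pose commanded when the call began, turning the shorter way round; what a row does not reach only later rows make up. The controller multiplies each number of a shift by 10 cm and each number of a turn by 180 degrees. A row lasts 1/12 s, in which the tool goes at most 41.7 mm and 7.16 degrees, less where a joint would pass 70% of its speed; a pose out of reach is approached as far as the arm can. A call with a number of a shift or a turn outside -1 to 1 is refused whole. A call with a gripper value outside its range is refused whole. The fingers move at their own pace and stop on an object; "force" is the grip in N (left out, the last holds). Time passes only in rows, so rows that repeat a pose let the fingers close. It gives the time, the measured TCP pose, the force and the opening at its end, in the units of the state.
- manip.observe(): the state, without advancing time (a new reading comes with each control period).
- grab_frame(name): name is "scene" or "side" or "wrist"; returns the picture (480x640x3 uint8, red, green, blue); there is no depth.
- calibration(name): a dict with "fx", "fy", "cx", "cy" (pixels), "R" (3x3) and "t" (3): a world point X has camera coordinates R X + t; the wrist camera has in their place "mount" (4x4, takes a point from camera to tool coordinates, whose origin is the TCP and whose axes are the tool frame's). Camera axes: x right, y down, z forward; pixel columns grow to the right and rows downward; lengths in m; the calibration is good to about 2 mm. The wrist camera is an equidistant fisheye: a pixel r from the principal point sees the ray r / f radians off the axis. A picture is of the moment at which its call begins: read the wrist's pose just before it. calibration takes no time and is no camera call.
- manip.sign_off(): hands the job in, once; it reports no verdict.
The state is a dict: "time": time; "q": joint angles; "joint_vel": joint speeds; "joint_torque": joint torques, N m; "ee_pos": TCP position; "tcp_rot": TCP orientation; "ft_force": force on the tool from outside, world axes, zero at the start; "moment": the same for the moment, N m; "width": opening from 0.0 (shut) to 1.0 (fully open).
Only numpy, scipy, OpenCV 4.12 (cv2) and the standard library are available. Lean on these libraries where they do the work, as an engineer would, in place of code of your own. Each camera call takes 0.05 s, during which the arm holds its last target.

TASK

Put every silver-white casting lying on the bench into the tumbler's tub, and drop every copper sprue stub into the dark red scrap pot, which stays standing upright. With all the castings in, press the lid down past its snap so that it stays fully shut, and only then push the green start button fully in. Leave the other things on the bench where they are.

Things in the scene. Friction and masses are not known exactly. Their poses are not given: they have to be found in the camera images.
- tumbler: the teal bench tumbler, fixed to the bench. Origin on the bench under the centre of its square open tub; x points from its front to its hinge side, y to its left, z up. Tub outside 200 x 200 mm, inside 180 x 180 mm, black inside floor at z = 60 mm, rim at z = 115 mm. On its right (y from -100 to -170 mm, x within 85 mm) is a control box 100 mm high
- lid (a joint): angle of the square cream lid (200 x 200 x 12 mm) hinged along the tub's far (+x) rim: 0 shut, about 1.5 standing open, 1.62 the stop. An over-centre spring fights closing (about 6 to 10 N pushed square to the lid at 180 mm from the hinge, most around 0.4 to 0.9 rad) until about 0.25 rad; below that it snaps down by itself and is held at 0. Let go above about 0.4 rad it springs back open
- lid_hinge (a point): middle of the lid's hinge line, 100 mm beyond the tub's centre and 115.5 mm above the bench. The hinge line runs along the tumbler's y; the lid's underside lies on it
- lid_edge (a point): middle of the lid's free edge, on its outer face (uppermost when shut), 200 mm from the hinge
- start (a joint): travel of the green start button, 0 out, 0.006 m fully in; it springs back; fully down takes 5 N
- start_top (a point): centre of the top of the green button (28 mm across), which faces up from the control box; pressed straight down
- cup: dark red open round scrap pot standing loose on the bench, 90 mm across its mouth, 60 mm high, wall 4 mm; origin at the centre of its underside, z up
- casting1_mid (a point): centre of a silver-white beaded casting, a bar 46 mm long (its x axis), 16 mm wide (y) and 14 mm high (z), about 45 g, lying on the bench; None if absent
- casting2_mid (a point): centre of a silver-white beaded casting, a bar 46 mm long (its x axis), 16 mm wide (y) and 14 mm high (z), about 45 g, lying on the bench; None if absent
- casting3_mid (a point): centre of a silver-white beaded casting, a bar 46 mm long (its x axis), 16 mm wide (y) and 14 mm high (z), about 45 g, lying on the bench; None if absent
- casting4_mid (a point): centre of a silver-white beaded casting, a bar 46 mm long (its x axis), 16 mm wide (y) and 14 mm high (z), about 45 g, lying on the bench; None if absent
- sprue1_mid (a point): centre (10 mm up) of a copper sprue stub, a disc 32 mm across and 10 mm thick with a 16 mm stud 10 mm high on it, standing on the disc with z up, about 50 g; None if absent
- sprue2_mid (a point): centre (10 mm up) of a copper sprue stub, a disc 32 mm across and 10 mm thick with a 16 mm stud 10 mm high on it, standing on the disc with z up, about 50 g; None if absent
- sprue3_mid (a point): centre (10 mm up) of a copper sprue stub, a disc 32 mm across and 10 mm thick with a 16 mm stud 10 mm high on it, standing on the disc with z up, about 50 g; None if absent
- compound_bar: a dull yellow bar of polishing compound, 46 x 24 x 20 mm, lying among the castings and sprues; a bystander, origin at its underside
- tape: a roll of cream tape, 90 mm across, 22 mm high, beyond the work area; a bystander, origin at its underside
- charcoal: a black charcoal block, 70 x 50 x 30 mm; a bystander, origin at its underside
- tweezers: a plain steel strip tool, 130 x 11 x 6 mm; a bystander, origin at its underside
- file: a wooden-handled hand tool lying flat; a bystander, origin at its underside
- jar: a small amber jar, 48 mm across, 55 mm high; a bystander, origin at its underside
There are look-alikes about, which are no part of the job. Leave any pink look-alike of the part that bears casting2_mid alone.

How it is judged:
On the way, in this order (a step that is already met when the one before it is completed fails the run):
1. every casting lies in the tub (x of casting1_mid in the frame of tumbler between -0.093 and 0.093 m and y of casting1_mid in the frame of tumbler between -0.093 and 0.093 m and z of casting1_mid in the frame of tumbler between 0.05 and 0.115 m and x of casting2_mid in the frame of tumbler between -0.093 and 0.093 m and y of casting2_mid in the frame of tumbler between -0.093 and 0.093 m and z of casting2_mid in the frame of tumbler between 0.05 and 0.115 m and x of casting3_mid in the frame of tumbler between -0.093 and 0.093 m and y of casting3_mid in the frame of tumbler between -0.093 and 0.093 m and z of casting3_mid in the frame of tumbler between 0.05 and 0.115 m and x of casting4_mid in the frame of tumbler between -0.093 and 0.093 m and y of casting4_mid in the frame of tumbler between -0.093 and 0.093 m and z of casting4_mid in the frame of tumbler between 0.05 and 0.115 m), for 0.2 s.
2. the lid is snapped shut over the castings (all of step 1 and value of joint lid below 0.025 rad), for 0.3 s.
3. the start button is pushed in with the lid shut (value of joint lid below 0.025 rad and value of joint start above 0.0045 m), for 0.05 s.
At the end, for the whole second after the job is handed in: every casting present lies inside the tub (centre below the rim), every sprue present lies inside the scrap pot, which stands upright (within 0.15 rad); the lid is shut (below 0.025 rad), the button has sprung back (all of step 2 and horizontal distance between each of sprue1_mid, sprue2_mid, sprue3_mid and cup below 0.043 m and z of each of sprue1_mid, sprue2_mid, sprue3_mid in the frame of cup below 0.062 m and value of joint start below 0.003 m and angle between cup's own z axis and vertical below 0.15 rad); the robot touches nothing.
It fails at once if the start button is pushed in while the lid is not shut (value of joint start above 0.0045 m and value of joint lid above 0.1 rad).
It fails at once if a bystander is moved by more than 50 mm (distance of any of compound_bar, tape, charcoal, tweezers, file, jar from where it was at the start of the episode above 0.05 m).
Of casting1, casting2, casting3, casting4 only 3 to 4 are there at a start; the rules pass over those that are not, and their reading is None.
Of sprue1, sprue2, sprue3 only 2 to 3 are there at a start; the rules pass over those that are not, and their reading is None.
At some moment in a run one of casting1, casting2, casting3, casting4, sprue1, sprue2, sprue3 may be knocked a few centimetres aside while the robot is not near it.
Once in a run the grip may slacken for a moment while it holds something.
It also fails if it takes over 210 s, if anything falls off the work surface, if the arm or the gripper's body presses on something with over 40 N, if the wrist force passes 120 N, or if a joint passes its speed limit or range.

## Working session

There is one attempt and no reset: what is moved stays moved. The work goes in short steps, Python scripts to look and compute and a tool call to move; the robot and the scene stay as the last step left them, time stands still between calls to the robot, and variables do not carry over. Pictures are saved under pics/ and viewed, and the job is handed in when it is done.

Besides the shell and the picture viewer there is one more tool, called after "Request:" by a JSON object that holds its "fn" and its "kwargs". apply_moves: Moves the arm, as the interface text tells. Shifts and turns lie within -1 to 1; 1 stands for 10 cm of shift or 180 degrees of turn. Its arguments: {"type":"object","properties":{"increments":{"type":"array"},"force":{"type":"number"}},"required":["increments"]}

```bash
ls; mkdir -p pics
python3 - <<'E'
from station import manip, grab_frame, calibration
import cv2,json
s=manip.observe();print({k:(v if not hasattr(v,'tolist') else v.tolist()) for k,v in s.items()})
for n in ("scene","side","wrist"):
    im=grab_frame(n);cv2.imwrite(f"pics/{n}0.png",im[:,:,::-1]);print(n,calibration(n))
print(manip.hold_point_z)
E
```

```text
pics
{'time': 0.0, 'q': [-0.9564028446671636, 0.385563950623343, 0.006599058390193966, -0.0004774051283026882, -1.193974874777978, -0.25852758058938186], 'joint_vel': [-0.0010698797788305245, 0.0008935296021289462, -0.0009428897293918476, 0.00043805866539589047, -0.000369000234778344, -0.00022794619480376454], 'joint_torque': [0.0007636941882083192, -39.22841548919678, 18.84044587612152, 4.186006933450699, -0.004545348492683843, 3.6753640131337306e-07], 'ee_pos': [0.2175163490190701, -0.5853029168089452, 0.23020983664108083], 'tcp_rot': [[0.9374064610329634, -0.000872861436566688, -0.34823607642886156], [0.348237149948507, 0.002007319044628402, 0.9374043194193177], [-0.0001192031726498307, -0.9999976043887133, 0.0021856366207590803]], 'ft_force': [-0.6650565829150588, 0.2552038432346088, 0.08527067995553125], 'moment': [0.021143588195600842, 0.026485494372624683, 0.035869831948416496], 'width': 1.0012270073016907}
scene {'fx': 540.0399199781709, 'fy': 540.0399199781709, 'cx': 329.257926132611, 'cy': 235.23059298316707, 'R': array([[ 0.83817957,  0.54526283,  0.01197719],
       [ 0.3
[... 213 characters left out ...]
810544, 'cy': 239.8726042149089, 'R': array([[-0.71471446, -0.69928224,  0.01369608],
       [-0.40689367,  0.39978647, -0.82134544],
       [ 0.56887677, -0.59260031, -0.57026669]]), 't': array([0.31890613, 0.33792034, 1.09314275])}
wrist {'fx': 371.64829954431775, 'fy': 371.64829954431775, 'cx': 315.0622003233214, 'cy': 233.1693636768425, 'mount': array([[-7.17387417e-04,  9.50961284e-01,  3.09309102e-01,
        -7.88201678e-02],
       [-2.06877606e-03, -3.09309931e-01,  9.50959035e-01,
        -1.41149288e-01],
       [ 9.99997603e-01,  4.23147785e-05,  2.18922100e-03,
         1.01071026e-03],
       [ 0.00000000e+00,  0.00000000e+00,  0.00000000e+00,
         1.00000000e+00]])}
0.0187
```

View pics/scene0.png

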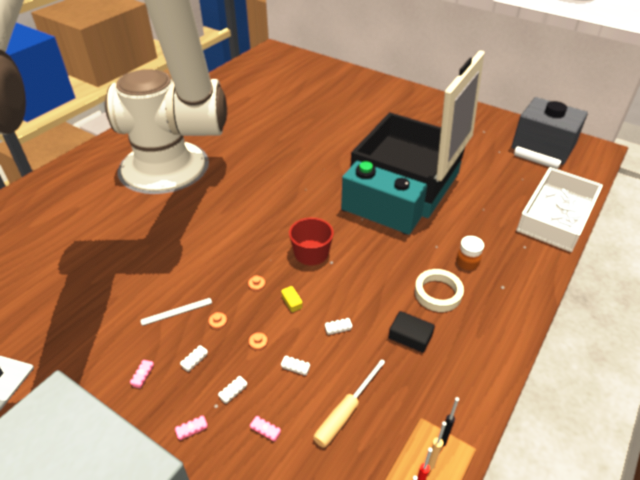

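View pics/side0.png

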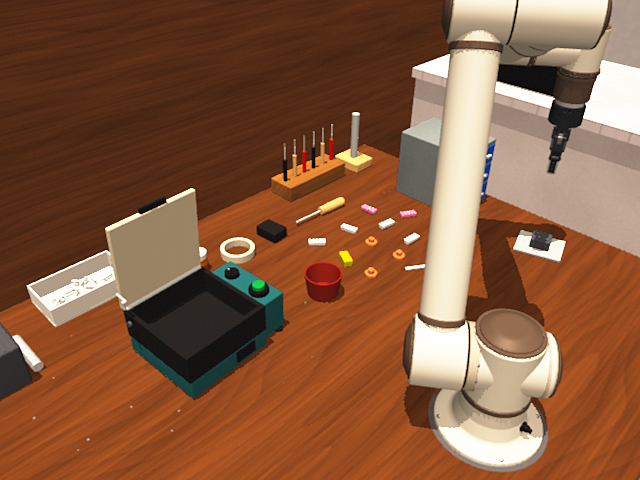

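View pics/wrist0.png

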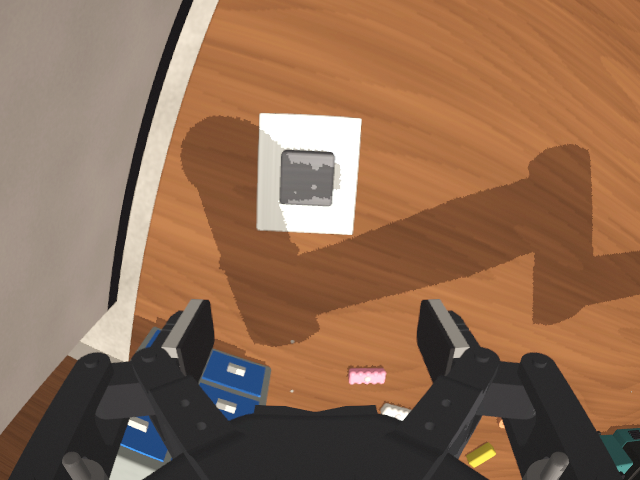

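The scene view shows four white castings at (194,358), (232,390), (295,366) and (339,326). The pink look-alikes are at (142,374), (191,428) and (265,429), and the copper sprues at (257,283), (218,320) and (258,341). I'll enlarge both views to confirm.

```bash
cat > h.py <<'E'
import numpy as np,cv2
from station import manip, grab_frame, calibration
def w2p(n,X):
    c=calibration(n);p=c['R']@np.asarray(X,float)+c['t'];return np.array([c['fx']*p[0]/p[2]+c['cx'],c['fy']*p[1]/p[2]+c['cy']])
def p2w(n,uv,z):
    c=calibration(n);d=c['R'].T@np.array([(uv[0]-c['cx'])/c['fx'],(uv[1]-c['cy'])/c['fy'],1]);o=-c['R'].T@c['t']
    return o+d*(z-o[2])/d[2]
def wp2w(uv,z,s):
    c=calibration('wrist');d=np.array([uv[0]-c['cx'],uv[1]-c['cy']])/c['fx'];r=np.hypot(*d)
    v=np.array([*(np.sin(r)*d/max(r,1e-9)),np.cos(r)]);M=c['mount'];R=np.array(s['tcp_rot']);
    o=R@M[:3,3]+np.array(s['ee_pos']);d=R@M[:3,:3]@v;return o+d*(z-o[2])/d[2]
def w2wp(X,s):
    c=calibration('wrist');M=c['mount'];R=np.array(s['tcp_rot'])
    t=R.T@(np.asarray(X,float)-np.array(s['ee_pos']));p=M[:3,:3].T@(t-M[:3,3])
    th=np.arctan2(np.hypot(p[0],p[1]),p[2]);d=p[:2]/np.hypot(p[0],p[1]);return np.array([c['cx'],c['cy']])+c['fx']*th*d
def triang(a,b):
    A=[];y=[]
    for n,uv in (('scene',a),('side',b)):
        c=calibration(n);d=c['R'].T@np.array([(uv[0]-c['cx'])/c['fx'],(uv[1]-c['cy'])/c['fy'],1]);d/=np.linalg.norm(d);o=-c['R'].T@c['t']
        P=np.eye(3)-np.outer(d,d);A.append(P);y.append(P@o)
    return np.linalg.lstsq(np.vstack(A),np.hstack(y),rcond=None)[0]
def snap(n,name,crop=None,k=1):
    s=manip.observe();im=grab_frame(n)
    cv2.imwrite(f'pics/{name}_full.png',im[:,:,::-1])
    o=im
    if crop: o=im[crop[1]:crop[3],crop[0]:crop[2]]
    if k!=1:o=cv2.resize(o,None,fx=k,fy=k,interpolation=cv2.INTER_CUBIC)
    cv2.imwrite(f'pics/{name}.png',o[:,:,::-1]);return s,im
E
python3 - <<'E'
import cv2
im=cv2.imread('pics/scene0.png');cv2.imwrite('pics/sc1.png',cv2.resize(im[260:450,120:370],None,fx=3.1,fy=3.1,interpolation=cv2.INTER_CUBIC))
im=cv2.imread('pics/scene0.png');cv2.imwrite('pics/sc2.png',cv2.resize(im[40:270,280:500],None,fx=2.6,fy=2.6,interpolation=cv2.INTER_CUBIC))
im=cv2.imread('pics/side0.png');cv2.imwrite('pics/si1.png',cv2.resize(im[180:300,280:440],None,fx=5,fy=5,interpolation=cv2.INTER_CUBIC))
E
```

```text
(no output)
```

View pics/sc1.png

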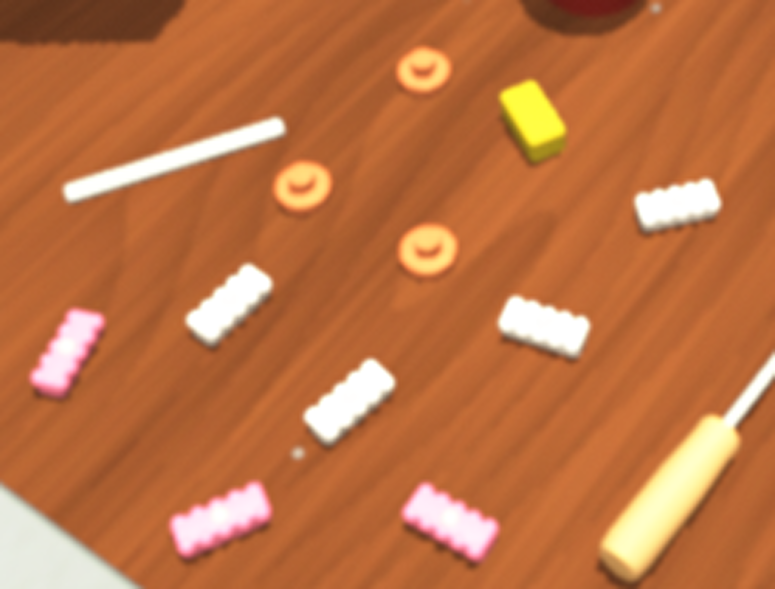

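View pics/sc2.png

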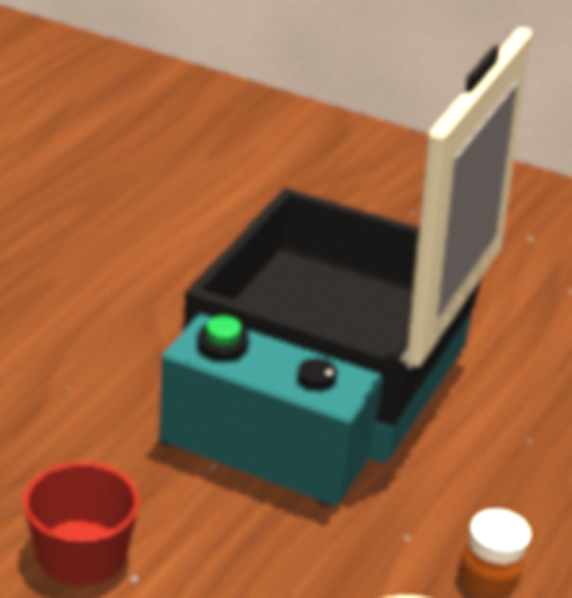

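View pics/si1.png

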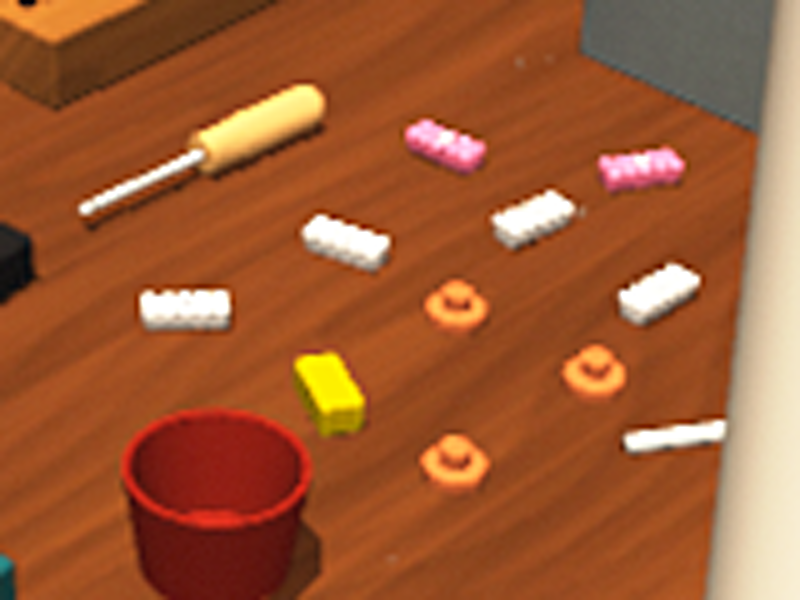

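```bash
cat > seg.py <<'E'
from h import *
def cast(im,n):
    h=cv2.cvtColor(im,cv2.COLOR_RGB2HSV);m=((h[...,1]<45)&(h[...,2]>150)).astype(np.uint8)
    return blobs(m,n,0.007,900)
def spr(im,n):
    h=cv2.cvtColor(im,cv2.COLOR_RGB2HSV);m=((h[...,0]<=16)&(h[...,1]>90)&(h[...,2]>222)).astype(np.uint8)
    return blobs(m,n,0.008,900)
def blobs(m,n,z,amax):
    k,l,st,ce=cv2.connectedComponentsWithStats(m);out=[]
    for i in range(1,k):
        if 60<st[i,4]<amax:
            c=p2w(n,ce[i],z)
            if not(0.25<c[0]<0.95 and -0.65<c[1]<0.35):continue
            ys,xs=np.nonzero(l==i);P=np.array([p2w(n,(x,y),z)[:2] for x,y in zip(xs,ys)])
            (rc,rs,ra)=cv2.minAreaRect((P*1000).astype(np.float32))
            w,v=np.linalg.eigh(np.cov(P.T));a=v[:,1]
            out.append((c[:2].round(4),round(np.degrees(np.arctan2(a[1],a[0]))%180),np.round(rs),ce[i].round(1),st[i,4]))
    return out
E
python3 - <<'E'
from seg import *
for n in('scene','side'):
    im=cv2.imread(f'pics/{n}0.png')[:,:,::-1]
    for o in cast(im,n):print(n,'C',o)
    for o in spr(im,n):print(n,'S',o)
E
```

```text
Traceback (most recent call last):
  File "seg.py", line 4, in cast
    return blobs(m,n,0.007,900)
  File "seg.py", line 14, in blobs
    ys,xs=np.nonzero(l==i);P=np.array([p2w(n,(x,y),z)[:2] for x,y in zip(xs,ys)])
                                       ~~~^^^^^^^^^^^
  File "h.py", line 6, in p2w
    c=calibration(n);d=c['R'].T@np.array([(uv[0]-c['cx'])/c['fx'],(uv[1]-c['cy'])/c['fy'],1]);o=-c['R'].T@c['t']
ValueError: time passes only in moves, steps and waits
```

```bash
sed -i 's/^from station import.*/from station import manip, grab_frame, calibration as _cal\nimport functools\ncalibration=functools.lru_cache(None)(_cal)/' h.py
python3 - <<'E'
from seg import *
for n in('scene','side'):
    im=cv2.imread(f'pics/{n}0.png')[:,:,::-1]
    for o in cast(im,n):print(n,'C',o)
    for o in spr(im,n):print(n,'S',o)
E
```

```text
scene C (array([0.7482, 0.1565]), 106, array([47., 48.]), array([472.1, 244. ]), np.int32(311))
scene C (array([0.7415, 0.0066]), 109, array([89., 90.]), array([439.3, 287.4]), np.int32(581))
scene C (array([ 0.3578, -0.3189]), 57, array([129.,  14.]), array([175.3, 311.2]), np.int32(407))
scene C (array([ 0.6263, -0.1794]), 50, array([47., 24.]), array([338.1, 325.2]), np.int32(268))
scene C (array([ 0.456 , -0.3748]), 88, array([48., 23.]), array([193.5, 357.5]), np.int32(303))
scene C (array([ 0.6094, -0.29  ]), 12, array([47., 23.]), array([295. , 364.5]), np.int32(307))
scene C (array([ 0.403 , -0.4441]), 108, array([15., 42.]), array([141.2, 372. ]), np.int32(187))
scene C (array([ 0.7274, -0.2448]), 86, array([88.,  7.]), array([368.3, 378.6]), np.int32(183))
scene C (array([ 0.551 , -0.3841]), 82, array([48., 22.]), array([232.4, 388.7]), np.int32(340))
scene C (array([ 0.5393, -0.4698]), 61, array([43., 16.]), array([190.3, 426.3]), np.int32(241))
scene C (array([ 0.6364, -0.4075]), 3, array([43., 15.]), array([264.9, 427.1]), np.int32(240))
scene S (array([ 0.4656, -0.0332]
[... 904 characters left out ...]
[386.1, 222.6]), np.int32(72))
side C (array([ 0.6136, -0.2924]), 5, array([47., 30.]), array([348.5, 227.5]), np.int32(92))
side C (array([ 0.4614, -0.3772]), 91, array([56., 22.]), array([411. , 237.5]), np.int32(86))
side C (array([ 0.7575, -0.0117]), 134, array([87., 82.]), array([236.7, 247.2]), np.int32(181))
side C (array([ 0.6294, -0.1829]), 48, array([46., 28.]), array([316.9, 241. ]), np.int32(96))
side C (array([0.753 , 0.2211]), 94, array([ 12., 218.]), array([161.8, 287.6]), np.int32(259))
side C (array([ 0.3756, -0.278 ]), 59, array([55., 14.]), array([414.6, 266.8]), np.int32(71))
side S (array([ 0.9247, -0.4397]), 88, array([248.,  91.]), array([307.3, 171.7]), np.int32(689))
```

Run:
```python
from h import *
im=cv2.imread('pics/side0.png');cv2.imwrite('pics/si2.png',cv2.resize(im[180:400,95:345],None,fx=3,fy=3,interpolation=cv2.INTER_CUBIC))
print('cup',p2w('scene',(311.5,232),.06),p2w('side',(323.4,273),.06),triang((311.5,232),(323.4,273)))
print('btn',triang((366,165.5),(258.5,286)))
print('c1',p2w('scene',(352.3,152.3),.115));print('c2',p2w('scene',(390.8,113.2),.115))
```

```text
cup [ 0.47828055 -0.04787145  0.06      ] [ 0.47409168 -0.04554073  0.06      ] [ 0.47648362 -0.04682244  0.05810606]
btn [0.49135231 0.13769317 0.1167369 ]
c1 [0.44106911 0.16672409 0.115     ]
c2 [0.4326766  0.36112068 0.115     ]
```

View pics/si2.png

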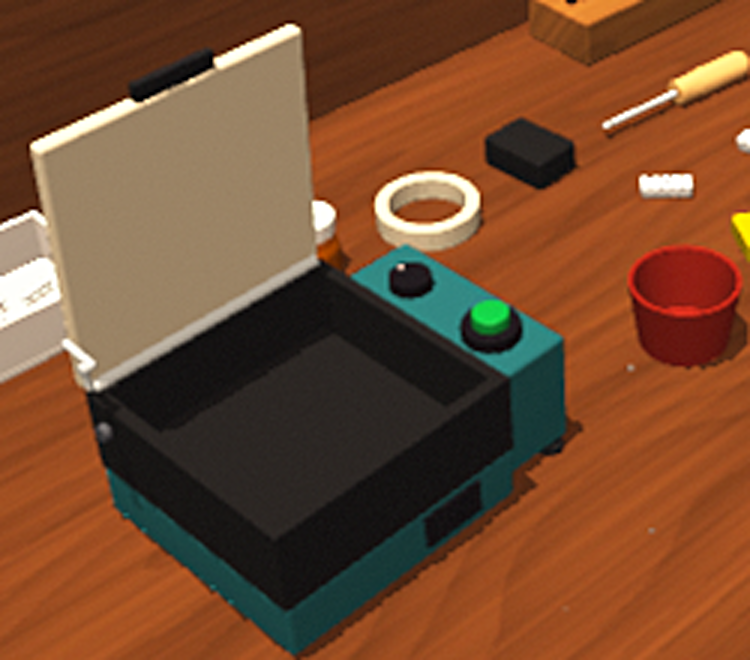

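Run:
```python
from h import *
f=lambda u,v:(u/3+95,v/3+180)
for nm,u,v,z in [('FR',511,378,.115),('FL',277,543,.115),('BL',95,388,.115),('BR',322,262,.115)]:
    print(nm,p2w('side',f(u,v),z))
# lid free-edge corners triangulated
g=lambda u,v:(u/2.6+280,v/2.6+40)
print('lidR',triang(g(437,137),f(296,30)))
print('lidL',triang(g(527,32),f(36,148)))
```

```text
FR [0.43358763 0.16777529 0.115     ]
FL [0.42008277 0.36721217 0.115     ]
BL [0.62127867 0.37152349 0.115     ]
BR [0.62770338 0.18132592 0.115     ]
lidR [0.6283775  0.17960631 0.310678  ]
lidL [0.61886051 0.375399   0.31158106]
```

Run:
```python
from h import *
# box: side bottom front corners ~(398,192)(478,216)
print(p2w('side',(398,190),0),p2w('side',(478,217),0),triang((60,374),(490,140)),triang((184,468),(402,125)),triang((184,468),(448,150)))
```

```text
[ 0.65362422 -0.56799879  0.        ] [ 0.39405336 -0.61000813  0.        ] [ 0.42928206 -0.58677863  0.22389423] [ 0.66710792 -0.56904414  0.21146064] [ 0.58310487 -0.58677937  0.1458243 ]
```

Request:
{"fn": "apply_moves", "kwargs": {"increments": [[0.7, 0.1, 0.4, 0, 0.04], [0.7, 0.3, 0.7, 0, 0.08], [0.7, 0.5, 1, 0, 0.12], [0.7, 0.8, 1, 0, 0.16], [0.7, 1, 1, 0, 0.19]], "force": 40}}

```text
time: 0.57
ee_pos: [0.3191, -0.4842, 0.2317]
tcp_rot: [[0.573, 0.0, -0.819], [0.819, -0.0, 0.573], [0.0, -1.0, -0.0]]
ft_force: [-0.3, -0.7, -0.6]
width: 0.699
```

Request:
{"fn": "apply_moves", "kwargs": {"increments": [[0.6, 0.3, 0.3, -0.1, 0.04], [0.6, 0.6, 0.6, -0.3, 0.08], [0.6, 0.9, 0.9, -0.5, 0.12], [0.6, 1, 0.95, -0.7, 0.16], [0.6, 1, 0.95, -0.7, 0.19]]}}

```text
time: 0.98
ee_pos: [0.4183, -0.3865, 0.1562]
tcp_rot: [[0.012, -0.007, -1.0], [1.0, 0.006, 0.012], [0.006, -1.0, 0.007]]
ft_force: [-2.0, 0.4, -0.6]
width: 0.603
```

Run:
```python
from h import *
s,im=snap('wrist','w1')
print(s['ee_pos'],[ (n,w2wp(X,s).round()) for n,X in dict(B=(.458,-.376,.007),D=(.553,-.3855,.007),S2=(.435,-.291,.01)).items()])
```

```text
[ 0.41827852 -0.38648992  0.15621527] [('B', array([265., 225.])), ('D', array([157., 217.])), ('S2', array([296., 317.]))]
```

View pics/w1.png

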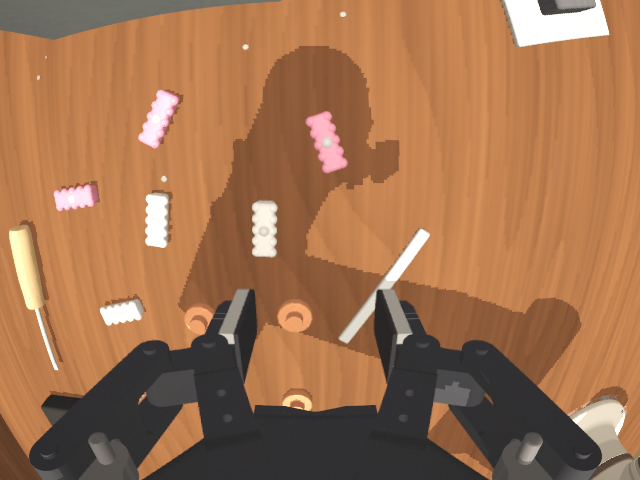

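Request:
{"fn": "apply_moves", "kwargs": {"increments": [[0.6, 0.3, 0.1, 0, 0], [0.6, 0.4, 0.14, -0.3, 0], [0.6, 0.4, 0.14, -0.7, 0], [0.6, 0.4, 0.14, -1, 0], [0.6, 0.4, 0.14, -1, 0]]}}

```text
time: 1.45
ee_pos: [0.4535, -0.3747, 0.0552]
tcp_rot: [[0.025, -0.011, -1.0], [1.0, 0.007, 0.025], [0.006, -1.0, 0.011]]
ft_force: [-1.0, 1.1, -1.2]
width: 0.605
```

Request:
{"fn": "apply_moves", "kwargs": {"increments": [[0.6, 0.05, -0.02, -0.3, 0], [0.6, 0.05, -0.02, -0.48, 0], [0.6, 0.05, -0.02, -0.48, 0], [0.4, 0.05, -0.02, -0.48, 0]]}}

```text
time: 1.78
ee_pos: [0.4629, -0.3796, 0.0144]
tcp_rot: [[0.022, 0.0, -1.0], [1.0, -0.001, 0.022], [-0.001, -1.0, -0.0]]
ft_force: [0.0, 0.1, 0.3]
width: 0.473
```

Request:
{"fn": "apply_moves", "kwargs": {"increments": [[0, 0, 0, 0, 0], [0, 0, 0, 0, 0], [0, 0, 0, 0, 0], [0, 0, 0, 0, 0]]}}

```text
time: 2.12
ee_pos: [0.4633, -0.3792, 0.0147]
tcp_rot: [[0.021, 0.002, -1.0], [1.0, -0.001, 0.021], [-0.001, -1.0, -0.002]]
ft_force: [-0.3, 0.0, -0.3]
width: -0.001
```

Request:
{"fn": "apply_moves", "kwargs": {"increments": [[0.6, -0.03, 0.03, 0, 0], [0.6, -0.03, 0.03, 0, 0], [0.6, -0.03, 0.03, 0, 0], [0.6, -0.03, 0.03, -0.1, 0], [0.6, -0.03, 0.03, -0.1, 0]]}}

```text
time: 2.53
ee_pos: [0.4585, -0.3751, 0.0014]
tcp_rot: [[0.022, -0.003, -1.0], [1.0, 0.002, 0.022], [0.002, -1.0, 0.003]]
ft_force: [-0.9, 0.2, -0.8]
width: 0.6
```

Request:
{"fn": "apply_moves", "kwargs": {"increments": [[0, 0, 0, 0, 0], [0, 0, 0, 0, 0], [0, 0, 0, 0, 0], [0, 0, 0, 0, 0]]}}

```text
time: 2.87
ee_pos: [0.4599, -0.3759, 0.0035]
tcp_rot: [[0.021, 0.0, -1.0], [1.0, -0.0, 0.021], [-0.0, -1.0, -0.0]]
ft_force: [0.1, 0.0, -0.2]
width: 0.17
```

Request:
{"fn": "apply_moves", "kwargs": {"increments": [[0, 0, 0, 0.4, 0], [0, 0, 0.2, 0.8, -0.03], [0, 0, 0.5, 1, -0.06], [0, 0.05, 0.9, 1, -0.1], [0, 0.05, 1, 1, -0.14]]}}

```text
time: 3.28
ee_pos: [0.4657, -0.2734, 0.1055]
tcp_rot: [[0.438, 0.004, -0.899], [0.899, -0.0, 0.438], [0.002, -1.0, -0.004]]
ft_force: [-0.2, 0.2, -1.2]
width: 0.171
```

Request:
{"fn": "apply_moves", "kwargs": {"increments": [[0, 0, 0.3, 0.2, -0.04], [0, 0, 0.6, 0.5, -0.08], [0, 0.05, 0.9, 0.7, -0.12], [0, 0.05, 1, 0.7, -0.16]]}}

```text
time: 3.62
ee_pos: [0.4727, -0.1738, 0.1781]
tcp_rot: [[0.812, 0.01, -0.584], [0.584, -0.001, 0.812], [0.007, -1.0, -0.007]]
ft_force: [-0.4, -0.3, -0.4]
width: 0.17
```

Request:
{"fn": "apply_moves", "kwargs": {"increments": [[0, 0, 0.4, 0, -0.04], [0, 0, 0.8, 0, -0.08], [0, 0.05, 1, 0, -0.12], [0, 0.05, 1, 0, -0.16]]}}

```text
time: 3.95
ee_pos: [0.4753, -0.0724, 0.1738]
tcp_rot: [[0.987, 0.002, -0.162], [0.162, 0.001, 0.987], [0.002, -1.0, 0.001]]
ft_force: [0.6, 0.0, 0.5]
width: 0.176
```

Request:
{"fn": "apply_moves", "kwargs": {"increments": [[0, 0, 0.4, 0, -0.01], [0, 0, 0.8, 0, -0.02], [0, 0.05, 1, 0, -0.02]]}}

```text
time: 4.2
ee_pos: [0.479, 0.0266, 0.1736]
tcp_rot: [[0.995, 0.0, -0.101], [0.101, 0.001, 0.995], [0.001, -1.0, 0.001]]
ft_force: [0.6, -0.5, -0.7]
width: 0.172
```

Request:
{"fn": "apply_moves", "kwargs": {"increments": [[0, 0, 0.4, 0, 0], [0, 0, 0.8, 0, 0], [0, 0.05, 1, 0, 0]]}}

```text
time: 4.45
ee_pos: [0.4842, 0.1273, 0.1736]
tcp_rot: [[0.995, 0.001, -0.103], [0.103, 0.001, 0.995], [0.001, -1.0, 0.001]]
ft_force: [0.3, -0.3, -0.6]
width: 0.173
```

Request:
{"fn": "apply_moves", "kwargs": {"increments": [[0, 0, 0.4, 0, 0], [0, 0, 0.8, 0, 0], [0, 0.03, 1, 0, 0]]}}

```text
time: 4.7
ee_pos: [0.4875, 0.2277, 0.1735]
tcp_rot: [[0.995, 0.001, -0.103], [0.103, 0.001, 0.995], [0.001, -1.0, 0.001]]
ft_force: [0.3, -0.7, -0.2]
width: 0.167
```

Request:
{"fn": "apply_moves", "kwargs": {"increments": [[0, 0, 0.15, -0.3, 0], [0, 0, 0.15, -0.5, 0], [0, 0, 0.15, -0.5, 0]]}}

```text
time: 4.95
ee_pos: [0.4849, 0.2383, 0.1191]
tcp_rot: [[0.995, -0.008, -0.101], [0.101, -0.005, 0.995], [-0.008, -1.0, -0.004]]
ft_force: [0.5, -0.9, -1.4]
width: 0.174
```

Run:
```python
from h import *
s,im=snap('wrist','w2');print(s['ee_pos'])
snap('scene','s2')
```

```text
[0.48485481 0.23827992 0.1190766 ]
```

View pics/w2.png

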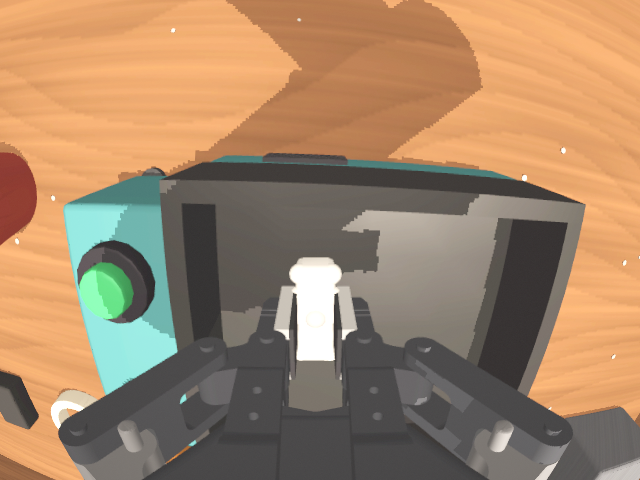

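View pics/s2.png

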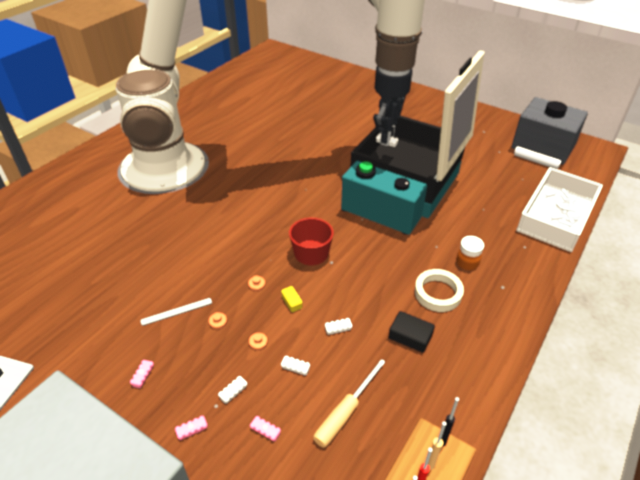

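The casting is in the jaws at (316,300), over the tub, and the rest of the bench is unchanged. Lowering and releasing.

Request:
{"fn": "apply_moves", "kwargs": {"increments": [[0, 0.05, 0, -0.3, 0], [0, 0.05, 0, -0.4, 0], [0, 0.05, 0, -0.4, 0], [0.45, 0.05, 0, -0.4, 0], [0.45, 0.05, 0, -0.4, 0]]}}

```text
time: 5.47
ee_pos: [0.4936, 0.2394, 0.0849]
tcp_rot: [[0.995, 0.002, -0.101], [0.101, 0.001, 0.995], [0.002, -1.0, 0.001]]
ft_force: [-0.1, 0.3, -0.4]
width: 0.447
```

Request:
{"fn": "apply_moves", "kwargs": {"increments": [[0.45, 0, 0, 0, 0], [0.45, 0, 0, 0.4, 0], [0.45, 0, 0, 0.8, 0], [0.45, 0, 0, 1, 0]]}}

```text
time: 5.8
ee_pos: [0.4948, 0.2403, 0.1892]
tcp_rot: [[0.995, 0.008, -0.102], [0.102, 0.004, 0.995], [0.008, -1.0, 0.004]]
ft_force: [0.9, 0.3, 1.0]
width: 0.449
```

Run:
```python
from seg import *
s,im=snap('wrist','w3');print(s['ee_pos'])
im=grab_frame('scene')
for o in cast(im,'scene')+spr(im,'scene'):print(o)
```

```text
[0.49482178 0.24031372 0.18921712]
(array([0.4558, 0.3277]), 1, array([54., 23.]), array([388.7, 159.5]), np.int32(103))
(array([0.7482, 0.1565]), 103, array([47., 48.]), array([472., 244.]), np.int32(314))
(array([0.7414, 0.0069]), 111, array([89., 90.]), array([439.3, 287.2]), np.int32(606))
(array([ 0.3578, -0.3188]), 57, array([129.,  14.]), array([175.4, 311.2]), np.int32(409))
(array([ 0.6263, -0.1793]), 51, array([47., 24.]), array([338.1, 325.2]), np.int32(269))
(array([ 0.6093, -0.29  ]), 12, array([48., 23.]), array([294.9, 364.5]), np.int32(309))
(array([ 0.4029, -0.4442]), 109, array([15., 43.]), array([141.1, 372. ]), np.int32(192))
(array([ 0.7274, -0.2445]), 86, array([89.,  7.]), array([368.4, 378.5]), np.int32(186))
(array([ 0.551 , -0.3842]), 82, array([48., 22.]), array([232.4, 388.8]), np.int32(343))
(array([ 0.5395, -0.4697]), 61, array([43., 17.]), array([190.5, 426.3]), np.int32(251))
(array([ 0.6366, -0.4075]), 3, array([43., 15.]), array([265. , 427.2]), np.int32(247))
(array([ 0.4655, -0.0334]), 31, array([46., 18.]), array([310.6, 243.9]), np.int32(104))
(array([ 0.438 , -0.1793]), 126, array([34., 35.]), array([256.7, 281.8]), np.int32(68))
(array([ 0.4341, -0.2906]), 146, array([33., 34.]), array([216.8, 318.9]), np.int32(67))
(array([ 0.5244, -0.2845]), 113, array([35., 33.]), array([257.7, 339.1]), np.int32(68))
(array([ 0.8359, -0.3151]), 85, array([116.,  35.]), array([407.3, 447.3]), np.int32(289))
(array([ 0.9121, -0.275 ]), 122, array([56., 41.]), array([464.9, 452.7]), np.int32(82))
(array([ 0.8735, -0.3231]), 78, array([69., 21.]), array([427.6, 465.3]), np.int32(167))
```

View pics/w3.png

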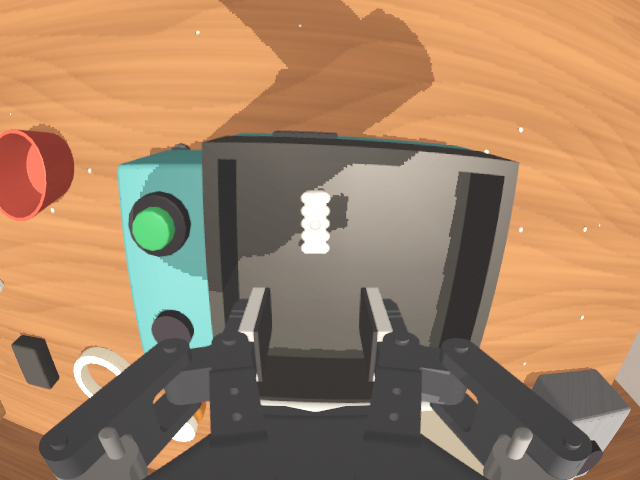

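Request:
{"fn": "apply_moves", "kwargs": {"increments": [[0.6, 0, -0.4, 0, 0], [0.6, 0, -0.8, 0, 0], [0.6, 0, -1, 0, 0]]}}

```text
time: 6.15
ee_pos: [0.4913, 0.1364, 0.1832]
tcp_rot: [[0.995, -0.001, -0.1], [0.1, -0.0, 0.995], [-0.001, -1.0, -0.0]]
ft_force: [0.3, 0.4, -0.9]
width: 0.598
```

Request:
{"fn": "apply_moves", "kwargs": {"increments": [[0.6, 0.2, -0.3, 0, 0.03], [0.6, 0.4, -0.6, 0, 0.06], [0.6, 0.5, -0.9, 0, 0.09], [0.6, 0.5, -1, 0, 0.1]]}}

```text
time: 6.48
ee_pos: [0.5437, 0.0361, 0.183]
tcp_rot: [[0.915, -0.0, -0.404], [0.404, -0.001, 0.915], [-0.0, -1.0, -0.0]]
ft_force: [0.6, -0.3, -0.0]
width: 0.605
```

Request:
{"fn": "apply_moves", "kwargs": {"increments": [[0.6, 0.2, -0.3, 0, 0.03], [0.6, 0.4, -0.6, 0, 0.06], [0.6, 0.5, -0.9, 0, 0.09], [0.6, 0.5, -1, 0, 0.1]]}}

```text
time: 6.82
ee_pos: [0.5939, -0.0641, 0.1827]
tcp_rot: [[0.745, -0.0, -0.667], [0.667, -0.001, 0.745], [-0.001, -1.0, -0.0]]
ft_force: [-0.1, -0.1, 0.4]
width: 0.599
```

Request:
{"fn": "apply_moves", "kwargs": {"increments": [[0.6, 0.2, -0.3, -0.1, 0.03], [0.6, 0.3, -0.6, -0.3, 0.045], [0.6, 0.34, -0.9, -0.6, 0.045], [0.6, 0.34, -1, -0.8, 0.045], [0.6, 0.34, -1, -0.8, 0.045]]}}

```text
time: 7.23
ee_pos: [0.6227, -0.163, 0.0972]
tcp_rot: [[0.648, -0.011, -0.761], [0.762, 0.002, 0.648], [-0.006, -1.0, 0.01]]
ft_force: [-1.0, 0.8, -0.7]
width: 0.6
```

Run:
```python
from h import *
s,im=snap('wrist','w4');print(s['ee_pos'],w2wp((.627,-.181,.007),s))
```

```text
[ 0.62270998 -0.16300761  0.09720429] [289.01188809 222.20056017]
```

View pics/w4.png

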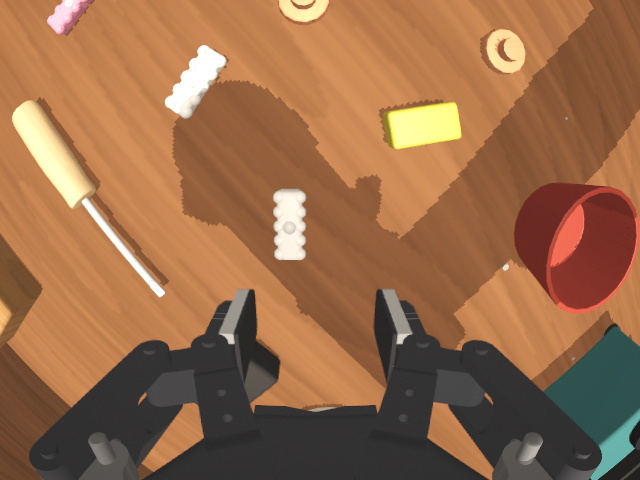

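Request:
{"fn": "apply_moves", "kwargs": {"increments": [[0.6, 0, -0.2, -0.1, 0], [0.6, 0, -0.2, -0.4, 0], [0.6, 0, -0.2, -0.8, 0], [0.6, 0, -0.2, -1, 0], [0.6, 0, -0.2, -1, 0]]}}

```text
time: 7.7
ee_pos: [0.6239, -0.1794, -0.0002]
tcp_rot: [[0.644, -0.008, -0.765], [0.765, 0.001, 0.644], [-0.004, -1.0, 0.007]]
ft_force: [-1.1, 0.4, -0.4]
width: 0.6
```

Request:
{"fn": "apply_moves", "kwargs": {"increments": [[0.5, 0, 0, 0, 0], [0, 0, 0, 0, 0], [0, 0, 0, 0, 0], [0, 0, 0, 0, 0], [0, 0, 0, 0, 0]]}}

```text
time: 8.12
ee_pos: [0.6289, -0.1806, 0.0065]
tcp_rot: [[0.643, 0.006, -0.765], [0.765, -0.001, 0.643], [0.003, -1.0, -0.005]]
ft_force: [-1.4, 2.9, 5.9]
width: 0.171
```

Request:
{"fn": "apply_moves", "kwargs": {"increments": [[0, 0, 0, 0.4, 0], [0, 0, 0, 0.8, 0], [0, -0.1, 0.3, 1, -0.04], [0, -0.2, 0.6, 1, -0.08], [0, -0.2, 0.8, 1, -0.1]]}}

```text
time: 8.53
ee_pos: [0.6062, -0.0993, 0.1065]
tcp_rot: [[0.852, 0.004, -0.523], [0.523, 0.001, 0.852], [0.004, -1.0, -0.001]]
ft_force: [-1.0, -0.2, -1.1]
width: 0.168
```

Request:
{"fn": "apply_moves", "kwargs": {"increments": [[0, -0.2, 0.3, 0.2, -0.04], [0, -0.3, 0.6, 0.4, -0.08], [0, -0.5, 0.9, 0.7, -0.12], [0, -0.5, 1, 0.7, -0.15]]}}

```text
time: 8.87
ee_pos: [0.5569, 0.0017, 0.179]
tcp_rot: [[0.997, 0.008, -0.082], [0.082, 0.002, 0.997], [0.008, -1.0, 0.001]]
ft_force: [0.3, 0.8, -0.2]
width: 0.172
```

Request:
{"fn": "apply_moves", "kwargs": {"increments": [[0, -0.2, 0.3, 0.1, 0], [0, -0.4, 0.6, 0.1, 0], [0, -0.5, 0.9, 0.1, 0], [0, -0.5, 1, 0.1, 0]]}}

```text
time: 9.2
ee_pos: [0.5049, 0.1017, 0.1848]
tcp_rot: [[0.996, 0.002, -0.088], [0.088, 0.002, 0.996], [0.002, -1.0, 0.002]]
ft_force: [-0.1, -1.0, -1.7]
width: 0.165
```

Request:
{"fn": "apply_moves", "kwargs": {"increments": [[0, -0.1, 0.4, 0, 0], [0, -0.2, 0.8, 0, 0], [0, -0.23, 1, 0, 0]]}}

```text
time: 9.45
ee_pos: [0.4831, 0.202, 0.1843]
tcp_rot: [[0.996, 0.002, -0.087], [0.087, 0.002, 0.996], [0.002, -1.0, 0.002]]
ft_force: [1.1, -0.9, -1.0]
width: 0.169
```

Request:
{"fn": "apply_moves", "kwargs": {"increments": [[0, 0, 0.4, 0, 0], [0, 0, 0.8, 0, 0], [0, 0, 1, 0, 0]]}}

```text
time: 9.7
ee_pos: [0.484, 0.3029, 0.1842]
tcp_rot: [[0.996, 0.002, -0.087], [0.087, 0.002, 0.996], [0.002, -1.0, 0.002]]
ft_force: [0.6, -0.7, -0.1]
width: 0.171
```

Request:
{"fn": "apply_moves", "kwargs": {"increments": [[0, 0, 0, -0.4, 0], [0, 0, 0, -0.8, 0], [0, 0, 0, -1, 0], [0, 0, 0, -1, 0], [0.45, 0, 0, -1, 0]]}}

```text
time: 10.12
ee_pos: [0.484, 0.2989, 0.0833]
tcp_rot: [[0.996, -0.0, -0.086], [0.086, -0.001, 0.996], [-0.0, -1.0, -0.001]]
ft_force: [1.5, 0.4, 0.0]
width: 0.295
```

Request:
{"fn": "apply_moves", "kwargs": {"increments": [[0.45, 0, 0, 0, 0], [0.45, 0, 0, 0.4, 0], [0.45, 0, 0, 0.8, 0], [0.45, 0, 0, 1, 0]]}}

```text
time: 10.45
ee_pos: [0.4866, 0.301, 0.1913]
tcp_rot: [[0.996, 0.01, -0.086], [0.086, 0.008, 0.996], [0.011, -1.0, 0.007]]
ft_force: [-0.3, 0.4, 1.5]
width: 0.453
```

Run:
```python
from seg import *
s,im=snap('wrist','w5');print(s['ee_pos'])
im=grab_frame('scene')
for o in cast(im,'scene')+spr(im,'scene'):print(o)
```

```text
[0.48664626 0.30095657 0.19134821]
(array([0.4543, 0.3271]), 3, array([50., 18.]), array([388.1, 159.4]), np.int32(85))
(array([0.7482, 0.1564]), 104, array([46., 52.]), array([472., 244.]), np.int32(315))
(array([0.7413, 0.0069]), 111, array([89., 90.]), array([439.3, 287.2]), np.int32(605))
(array([ 0.3578, -0.3189]), 57, array([129.,  14.]), array([175.3, 311.2]), np.int32(407))
(array([ 0.6093, -0.29  ]), 12, array([48., 23.]), array([294.9, 364.5]), np.int32(309))
(array([ 0.4029, -0.4441]), 109, array([15., 43.]), array([141.1, 371.9]), np.int32(191))
(array([ 0.7274, -0.2446]), 87, array([89.,  7.]), array([368.3, 378.5]), np.int32(187))
(array([ 0.551 , -0.3842]), 82, array([48., 22.]), array([232.4, 388.8]), np.int32(342))
(array([ 0.5395, -0.4697]), 61, array([43., 17.]), array([190.5, 426.2]), np.int32(250))
(array([ 0.6365, -0.4074]), 3, array([43., 15.]), array([264.9, 427.1]), np.int32(246))
(array([ 0.4655, -0.0334]), 31, array([46., 18.]), array([310.6, 243.9]), np.int32(104))
(array([ 0.4373, -0.1791]), 126, array([34., 35.]), array([256.5, 281.6]), np.int32(69))
(array([ 0.4344, -0.2907]), 144, array([33., 34.]), array([216.8, 319. ]), np.int32(66))
(array([ 0.5243, -0.2844]), 116, array([35., 33.]), array([257.7, 339.1]), np.int32(69))
(array([ 0.8359, -0.3154]), 85, array([116.,  35.]), array([407.2, 447.4]), np.int32(300))
(array([ 0.9115, -0.2747]), 124, array([56., 41.]), array([464.6, 452.3]), np.int32(86))
(array([ 0.8735, -0.323 ]), 78, array([69., 21.]), array([427.7, 465.3]), np.int32(166))
```

View pics/w5.png

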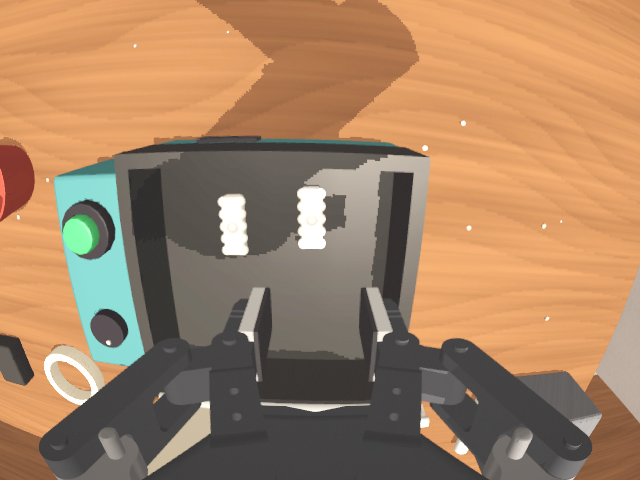

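Two castings lie in the tub, at (233,224) and (312,218). Casting C is next.

Request:
{"fn": "apply_moves", "kwargs": {"increments": [[0.6, 0, -0.4, 0, 0], [0.6, 0, -0.8, 0, 0], [0.6, 0, -1, 0, 0]]}}

```text
time: 10.8
ee_pos: [0.4831, 0.1964, 0.1847]
tcp_rot: [[0.996, 0.001, -0.084], [0.084, 0.001, 0.996], [0.001, -1.0, 0.001]]
ft_force: [-0.0, 0.1, 0.1]
width: 0.601
```

Request:
{"fn": "apply_moves", "kwargs": {"increments": [[0.6, 0, -0.4, 0, 0], [0.6, 0, -0.8, 0, 0.02], [0.6, 0, -1, 0, 0.03]]}}

```text
time: 11.05
ee_pos: [0.4831, 0.0961, 0.1847]
tcp_rot: [[0.984, 0.002, -0.179], [0.179, 0.001, 0.984], [0.002, -1.0, 0.001]]
ft_force: [0.8, 1.0, 0.2]
width: 0.602
```

Request:
{"fn": "apply_moves", "kwargs": {"increments": [[0.6, 0.2, -0.3, 0, 0], [0.6, 0.4, -0.6, 0, 0], [0.6, 0.5, -0.9, 0, 0], [0.6, 0.5, -1, 0, 0]]}}

```text
time: 11.38
ee_pos: [0.5355, -0.0039, 0.1846]
tcp_rot: [[0.985, 0.003, -0.175], [0.175, 0.0, 0.985], [0.003, -1.0, -0.0]]
ft_force: [0.2, -0.0, 0.1]
width: 0.596
```

Request:
{"fn": "apply_moves", "kwargs": {"increments": [[0.6, 0.2, -0.3, 0, 0], [0.6, 0.4, -0.6, 0, 0], [0.6, 0.5, -0.9, 0, 0], [0.6, 0.5, -1, 0, 0]]}}

```text
time: 11.72
ee_pos: [0.5853, -0.1038, 0.1841]
tcp_rot: [[0.984, 0.002, -0.176], [0.176, -0.0, 0.984], [0.002, -1.0, -0.001]]
ft_force: [-0.1, 0.3, 0.0]
width: 0.602
```

Request:
{"fn": "apply_moves", "kwargs": {"increments": [[0.6, 0.1, -0.4, 0, 0], [0.6, 0.2, -0.8, 0, 0], [0.6, 0.27, -1, 0, 0]]}}

```text
time: 11.97
ee_pos: [0.6109, -0.2037, 0.1844]
tcp_rot: [[0.984, 0.002, -0.177], [0.177, -0.001, 0.984], [0.002, -1.0, -0.001]]
ft_force: [0.6, 1.4, -0.3]
width: 0.595
```

Request:
{"fn": "apply_moves", "kwargs": {"increments": [[0.6, 0, -0.4, 0, 0], [0.6, 0, -0.8, -0.2, 0], [0.6, 0, -0.91, -0.5, 0], [0.6, 0, -0.91, -0.8, 0], [0.6, 0, -0.91, -0.8, 0]]}}

```text
time: 12.38
ee_pos: [0.6061, -0.291, 0.097]
tcp_rot: [[0.985, -0.011, -0.175], [0.175, 0.005, 0.985], [-0.01, -1.0, 0.007]]
ft_force: [-1.4, 0.7, -1.7]
width: 0.599
```

Run:
```python
from h import *
s,im=snap('wrist','w6');print(s['ee_pos'],w2wp((.611,-.291,.007),s))
```

```text
[ 0.60607393 -0.29102835  0.09698643] [310.43430355 247.10612203]
```

View pics/w6.png

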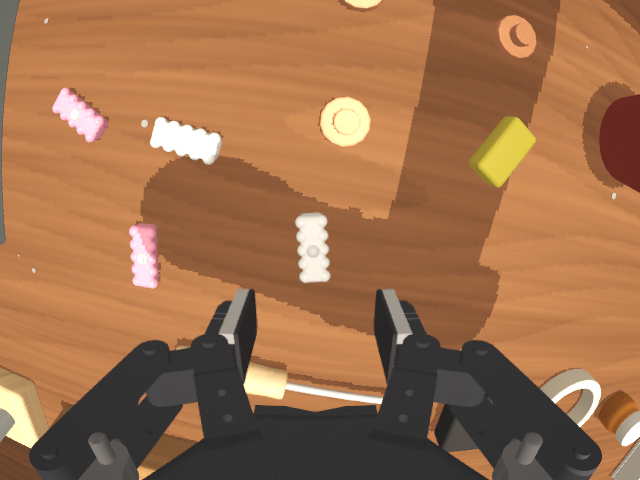

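Request:
{"fn": "apply_moves", "kwargs": {"increments": [[0.6, 0, 0, -0.4, 0], [0.6, 0, 0, -0.8, 0], [0.6, 0, 0, -1, 0], [0.6, 0, 0, -1, 0], [0.4, 0, 0, -1, 0]]}}

```text
time: 12.85
ee_pos: [0.6122, -0.2914, 0.0053]
tcp_rot: [[0.984, 0.002, -0.181], [0.181, -0.001, 0.984], [0.001, -1.0, -0.002]]
ft_force: [-0.5, -0.5, 1.1]
width: 0.471
```

Request:
{"fn": "apply_moves", "kwargs": {"increments": [[0, 0, 0, 0, 0], [0, 0, 0, 0, 0], [0, 0, 0, 0, 0], [0, 0, 0, 0, 0]]}}

```text
time: 13.18
ee_pos: [0.6134, -0.2922, 0.0073]
tcp_rot: [[0.984, 0.007, -0.18], [0.18, -0.002, 0.984], [0.006, -1.0, -0.003]]
ft_force: [-0.9, 1.8, 6.4]
width: 0.168
```

Request:
{"fn": "apply_moves", "kwargs": {"increments": [[0, 0, 0, 0.4, 0], [0, 0, 0, 0.8, 0], [0, 0, 0.3, 1, 0], [0, -0.1, 0.6, 1, 0], [0, -0.2, 0.9, 1, 0]]}}

```text
time: 13.6
ee_pos: [0.5922, -0.2014, 0.107]
tcp_rot: [[0.984, 0.007, -0.177], [0.177, -0.001, 0.984], [0.007, -1.0, -0.002]]
ft_force: [0.7, -0.3, -1.2]
width: 0.17
```

Request:
{"fn": "apply_moves", "kwargs": {"increments": [[0, -0.1, 0.4, 0.2, 0], [0, -0.2, 0.7, 0.5, -0.01], [0, -0.3, 1, 0.8, -0.02], [0, -0.3, 1, 0.8, -0.02]]}}

```text
time: 13.93
ee_pos: [0.5623, -0.0988, 0.1903]
tcp_rot: [[0.993, 0.011, -0.12], [0.12, 0.0, 0.993], [0.011, -1.0, -0.001]]
ft_force: [0.4, 0.3, 0.4]
width: 0.169
```

Request:
{"fn": "apply_moves", "kwargs": {"increments": [[0, -0.1, 0.4, 0, 0], [0, -0.2, 0.8, 0, 0], [0, -0.2, 1, 0, 0]]}}

```text
time: 14.18
ee_pos: [0.5392, 0.0007, 0.185]
tcp_rot: [[0.993, 0.002, -0.118], [0.118, 0.002, 0.993], [0.002, -1.0, 0.001]]
ft_force: [-0.1, 0.3, -0.2]
width: 0.17
```

Request:
{"fn": "apply_moves", "kwargs": {"increments": [[0, 0, 0.4, 0, 0], [0, 0, 0.8, 0, 0], [0, 0, 1, 0, 0]]}}

```text
time: 14.43
ee_pos: [0.541, 0.1015, 0.1849]
tcp_rot: [[0.993, 0.003, -0.119], [0.119, 0.002, 0.993], [0.003, -1.0, 0.001]]
ft_force: [-0.3, 0.1, 0.1]
width: 0.168
```

Request:
{"fn": "apply_moves", "kwargs": {"increments": [[0, 0, 0.4, 0, 0], [0, 0, 0.8, 0, 0], [0, 0, 1, 0, 0]]}}

```text
time: 14.68
ee_pos: [0.541, 0.2018, 0.1847]
tcp_rot: [[0.993, 0.003, -0.119], [0.119, 0.002, 0.993], [0.003, -1.0, 0.002]]
ft_force: [0.4, 0.7, -0.6]
width: 0.172
```

Request:
{"fn": "apply_moves", "kwargs": {"increments": [[0, 0, 0.42, 0, 0], [0, -0.03, 0.43, -0.4, 0], [0, -0.03, 0.43, -0.8, 0], [0, -0.03, 0.43, -1, 0], [0, -0.03, 0.43, -1, 0]]}}

```text
time: 15.1
ee_pos: [0.5365, 0.2405, 0.0806]
tcp_rot: [[0.993, -0.004, -0.117], [0.117, -0.003, 0.993], [-0.004, -1.0, -0.003]]
ft_force: [0.2, 1.3, 0.8]
width: 0.167
```

Request:
{"fn": "apply_moves", "kwargs": {"increments": [[0.45, 0, 0, 0, 0], [0.45, 0, 0, 0, 0], [0.45, 0, 0, 0.4, 0], [0.45, 0, 0, 0.8, 0], [0.45, 0, 0, 1, 0]]}}

```text
time: 15.52
ee_pos: [0.5403, 0.2421, 0.1908]
tcp_rot: [[0.993, 0.01, -0.117], [0.117, 0.005, 0.993], [0.01, -1.0, 0.004]]
ft_force: [1.1, 0.4, 0.9]
width: 0.453
```

Run:
```python
from seg import *
s,im=snap('wrist','w7');print(s['ee_pos'])
im=grab_frame('scene')
for o in cast(im,'scene')[:9]+spr(im,'scene')[:4]:print(o[:2])
```

```text
[0.54027154 0.24208152 0.19083339]
(array([0.4819, 0.332 ]), 5)
(array([0.7482, 0.1564]), 104)
(array([0.7414, 0.0068]), 111)
(array([ 0.3578, -0.3188]), 57)
(array([ 0.4029, -0.4443]), 108)
(array([ 0.7274, -0.2445]), 86)
(array([ 0.551 , -0.3842]), 82)
(array([ 0.5395, -0.4696]), 61)
(array([ 0.6365, -0.4074]), 3)
(array([ 0.4655, -0.0334]), 31)
(array([ 0.4378, -0.1793]), 131)
(array([ 0.4341, -0.2906]), 146)
(array([ 0.5244, -0.2845]), 113)
```

View pics/w7.png

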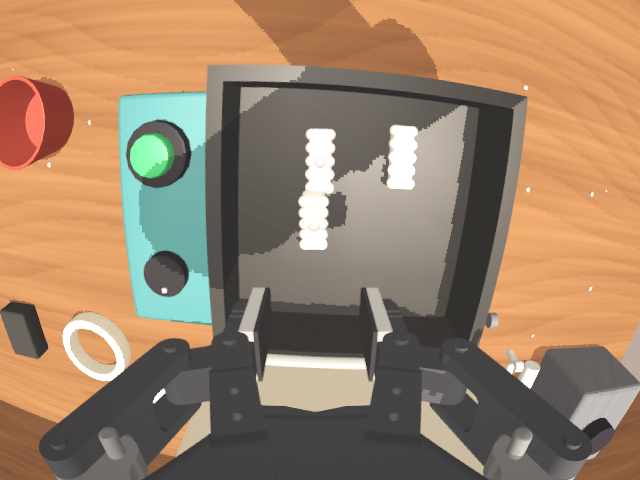

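Three castings are in the tub, at (320,160), (313,222) and (403,157). Casting D is next.

Request:
{"fn": "apply_moves", "kwargs": {"increments": [[0.6, -0.1, -0.4, 0, 0], [0.6, -0.2, -0.8, 0, 0], [0.6, -0.2, -1, 0, 0]]}}

```text
time: 15.87
ee_pos: [0.5153, 0.1381, 0.1845]
tcp_rot: [[0.993, -0.001, -0.115], [0.115, 0.001, 0.993], [-0.001, -1.0, 0.001]]
ft_force: [-0.3, 0.9, 0.3]
width: 0.6
```

Request:
{"fn": "apply_moves", "kwargs": {"increments": [[0.6, 0, -0.4, 0, 0.03], [0.6, 0, -0.8, 0, 0.06], [0.6, 0, -1, 0, 0.1]]}}

```text
time: 16.12
ee_pos: [0.5168, 0.038, 0.1846]
tcp_rot: [[0.908, 0.001, -0.42], [0.42, 0.001, 0.908], [0.001, -1.0, 0.0]]
ft_force: [0.3, 0.3, 0.2]
width: 0.6
```

Request:
{"fn": "apply_moves", "kwargs": {"increments": [[0.6, 0, -0.4, 0, 0.03], [0.6, 0, -0.8, 0, 0.06], [0.6, 0, -1, 0, 0.1]]}}

```text
time: 16.37
ee_pos: [0.5171, -0.062, 0.1846]
tcp_rot: [[0.734, 0.002, -0.679], [0.679, 0.0, 0.734], [0.001, -1.0, -0.001]]
ft_force: [0.5, -0.3, 0.7]
width: 0.603
```

Request:
{"fn": "apply_moves", "kwargs": {"increments": [[0.6, 0, -0.4, 0, 0.03], [0.6, 0, -0.8, 0, 0.06], [0.6, 0, -1, 0, 0.1]]}}

```text
time: 16.62
ee_pos: [0.5173, -0.1622, 0.1846]
tcp_rot: [[0.489, 0.002, -0.872], [0.872, -0.0, 0.489], [0.001, -1.0, -0.002]]
ft_force: [0.1, 0.7, 0.7]
width: 0.603
```

Request:
{"fn": "apply_moves", "kwargs": {"increments": [[0.6, 0, -0.4, 0, 0.03], [0.6, 0, -0.8, 0, 0.06], [0.6, 0.1, -1, 0, 0.1]]}}

```text
time: 16.87
ee_pos: [0.5261, -0.2623, 0.1848]
tcp_rot: [[0.197, 0.001, -0.98], [0.98, -0.0, 0.197], [-0.0, -1.0, -0.001]]
ft_force: [0.4, 0.3, 0.3]
width: 0.6
```

Request:
{"fn": "apply_moves", "kwargs": {"increments": [[0.6, 0.1, -0.4, 0, 0.02], [0.6, 0.2, -0.8, -0.2, 0.02], [0.6, 0.25, -1, -0.5, 0.02], [0.6, 0.25, -1, -0.8, 0.02], [0.6, 0.25, -1, -0.8, 0.02]]}}

```text
time: 17.28
ee_pos: [0.5484, -0.3585, 0.0969]
tcp_rot: [[0.142, -0.011, -0.99], [0.99, 0.006, 0.142], [0.005, -1.0, 0.011]]
ft_force: [-1.4, 0.5, -1.6]
width: 0.599
```

Run:
```python
from h import *
s,im=snap('wrist','w8');print(s['ee_pos'],s['tcp_rot'][0],w2wp((.553,-.3855,.007),s))
```

```text
[ 0.54835682 -0.35848801  0.09689495] [ 0.1415751  -0.01051265 -0.9898717 ] [299.65949972 197.45056619]
```

View pics/w8.png

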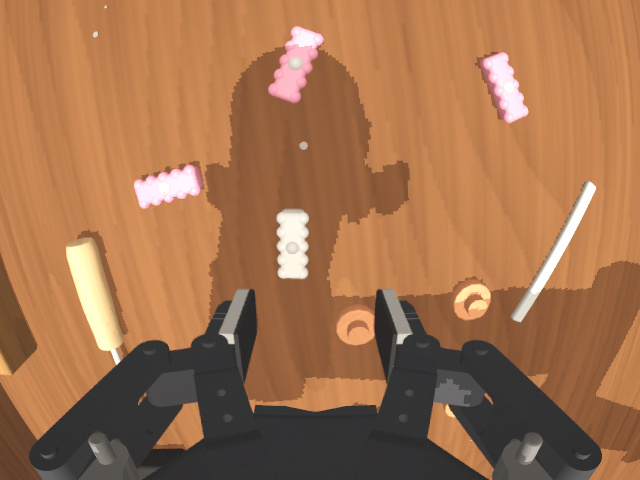

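Casting D is at (293,245), not the predicted (300,197), so it was knocked aside. Re-measuring.

Run:
```python
from h import *
s=manip.observe();c=dict(s)
s['ee_pos']=[.54835682,-.35848801,.09689495]
R=np.array(s['tcp_rot']);print(R.round(3))
import numpy as np
z=np.array([-.9899,.142,.011]);y=np.array([-.0105,.006,-1.]);x=np.cross(y,z);s['tcp_rot']=np.c_[x,y,z]
print('D',wp2w((293,244),.007,s),'end',wp2w((293,211),.007,s),wp2w((293,277),.007,s),'S3',wp2w((356,326),.005,s),'S2',wp2w((472,301),.005,s))
```

```text
[[ 0.139 -0.007 -0.99 ]
 [ 0.99   0.003  0.139]
 [ 0.002 -1.     0.007]]
D [ 0.56217094 -0.35508956  0.007     ] end [ 0.55858271 -0.37734579  0.007     ] [ 0.56607816 -0.33135445  0.007     ] S3 [ 0.52699358 -0.28375031  0.005     ] S2 [ 0.43583546 -0.28841361  0.005     ]
```

Request:
{"fn": "apply_moves", "kwargs": {"increments": [[0.6, 0.09, 0.03, -0.3, 0], [0.6, 0.09, 0.03, -0.7, 0], [0.6, 0.09, 0.03, -0.98, 0], [0.6, 0.09, 0.03, -0.98, 0], [0.4, 0.09, 0.03, -0.98, 0]]}}

```text
time: 17.75
ee_pos: [0.5625, -0.3556, 0.007]
tcp_rot: [[0.135, 0.0, -0.991], [0.991, -0.001, 0.135], [-0.001, -1.0, -0.0]]
ft_force: [-0.2, 0.1, 1.1]
width: 0.471
```

Request:
{"fn": "apply_moves", "kwargs": {"increments": [[0, 0, 0, 0, 0], [0, 0, 0, 0, 0], [0, 0, 0, 0, 0], [0, 0, 0, 0, 0]]}}

```text
time: 18.08
ee_pos: [0.5643, -0.3566, 0.0095]
tcp_rot: [[0.136, 0.006, -0.991], [0.991, -0.003, 0.136], [-0.002, -1.0, -0.007]]
ft_force: [-0.4, 1.9, 7.5]
width: 0.173
```

Request:
{"fn": "apply_moves", "kwargs": {"increments": [[0, 0, 0, 0.4, 0], [0, 0, 0, 0.8, 0], [0, 0, 0.3, 1, -0.03], [0, -0.1, 0.6, 1, -0.06], [0, -0.2, 0.9, 1, -0.1]]}}

```text
time: 18.5
ee_pos: [0.5432, -0.2656, 0.109]
tcp_rot: [[0.441, 0.007, -0.897], [0.897, -0.002, 0.441], [0.002, -1.0, -0.007]]
ft_force: [-0.4, 0.1, -1.1]
width: 0.169
```

Request:
{"fn": "apply_moves", "kwargs": {"increments": [[0, 0, 0.4, 0.3, -0.03], [0, 0, 0.7, 0.6, -0.06], [0, 0, 1, 0.8, -0.1], [0, 0, 1, 0.8, -0.13]]}}

```text
time: 18.83
ee_pos: [0.5446, -0.1626, 0.1927]
tcp_rot: [[0.758, 0.013, -0.653], [0.653, -0.001, 0.758], [0.009, -1.0, -0.009]]
ft_force: [-0.2, -0.4, -0.7]
width: 0.163
```

Request:
{"fn": "apply_moves", "kwargs": {"increments": [[0, -0.1, 0.4, 0, -0.03], [0, -0.1, 0.8, 0, -0.06], [0, -0.1, 1, 0, -0.1]]}}

```text
time: 19.08
ee_pos: [0.5314, -0.0632, 0.1874]
tcp_rot: [[0.923, 0.004, -0.384], [0.384, 0.001, 0.923], [0.004, -1.0, -0.0]]
ft_force: [-1.1, 0.7, -0.5]
width: 0.169
```

Request:
{"fn": "apply_moves", "kwargs": {"increments": [[0, 0, 0.4, 0, -0.03], [0, 0, 0.8, 0, -0.06], [0, 0, 1, 0, -0.1]]}}

```text
time: 19.33
ee_pos: [0.5319, 0.0374, 0.1872]
tcp_rot: [[0.997, 0.004, -0.082], [0.082, 0.002, 0.997], [0.004, -1.0, 0.001]]
ft_force: [-0.3, -1.1, -1.6]
width: 0.17
```

Request:
{"fn": "apply_moves", "kwargs": {"increments": [[0, 0, 0.4, 0, 0], [0, 0, 0.8, 0, 0], [0, 0, 1, 0, 0]]}}

```text
time: 19.58
ee_pos: [0.532, 0.1377, 0.1871]
tcp_rot: [[0.996, 0.003, -0.087], [0.087, 0.002, 0.996], [0.004, -1.0, 0.002]]
ft_force: [0.3, -1.2, -1.2]
width: 0.163
```

Request:
{"fn": "apply_moves", "kwargs": {"increments": [[0, 0, 0.4, 0, 0], [0, 0, 0.8, 0, 0], [0, 0, 1, 0, 0]]}}

```text
time: 19.83
ee_pos: [0.532, 0.2379, 0.1871]
tcp_rot: [[0.996, 0.003, -0.087], [0.087, 0.003, 0.996], [0.003, -1.0, 0.002]]
ft_force: [-0.2, -1.1, -0.2]
width: 0.164
```

Request:
{"fn": "apply_moves", "kwargs": {"increments": [[0, 0, 0.4, 0, 0], [0, 0, 0.68, -0.2, 0], [0, 0, 0.68, -0.6, 0], [0, 0, 0.68, -1, 0], [0, 0, 0.68, -1, 0]]}}

```text
time: 20.25
ee_pos: [0.527, 0.2995, 0.0785]
tcp_rot: [[0.996, -0.012, -0.083], [0.083, -0.008, 0.996], [-0.013, -1.0, -0.007]]
ft_force: [-0.7, -1.2, -2.2]
width: 0.168
```

Request:
{"fn": "apply_moves", "kwargs": {"increments": [[0.45, 0, 0, 0, 0], [0.45, 0, 0, 0, 0], [0.45, 0, 0, 0.4, 0], [0.45, 0, 0, 0.8, 0], [0.45, 0, 0, 1, 0]]}}

```text
time: 20.67
ee_pos: [0.535, 0.3036, 0.195]
tcp_rot: [[0.996, 0.012, -0.085], [0.085, 0.008, 0.996], [0.013, -1.0, 0.007]]
ft_force: [-0.0, 0.8, 0.9]
width: 0.452
```

Run:
```python
from seg import *
s,im=snap('wrist','w9');print(s['ee_pos'])
s,im=snap('scene','s9')
for o in cast(im,'scene')[:9]+spr(im,'scene')[:4]:print(o[:2])
```

```text
[0.53504989 0.30359383 0.19496835]
(array([0.4797, 0.3316]), 5)
(array([0.7483, 0.1564]), 106)
(array([0.7414, 0.0068]), 111)
(array([ 0.3578, -0.3188]), 57)
(array([ 0.4029, -0.4442]), 108)
(array([ 0.7274, -0.2446]), 87)
(array([ 0.5395, -0.4697]), 61)
(array([ 0.6365, -0.4074]), 3)
(array([ 0.4655, -0.0334]), 31)
(array([ 0.4378, -0.1793]), 127)
(array([ 0.4344, -0.2906]), 142)
(array([ 0.5246, -0.2845]), 112)
```

View pics/w9.png

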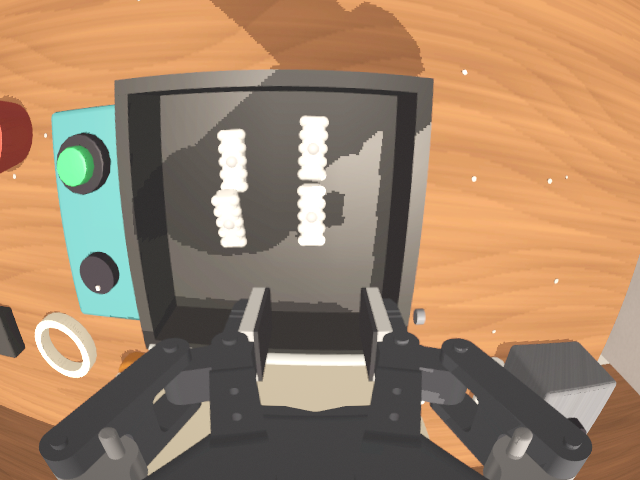

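View pics/s9.png

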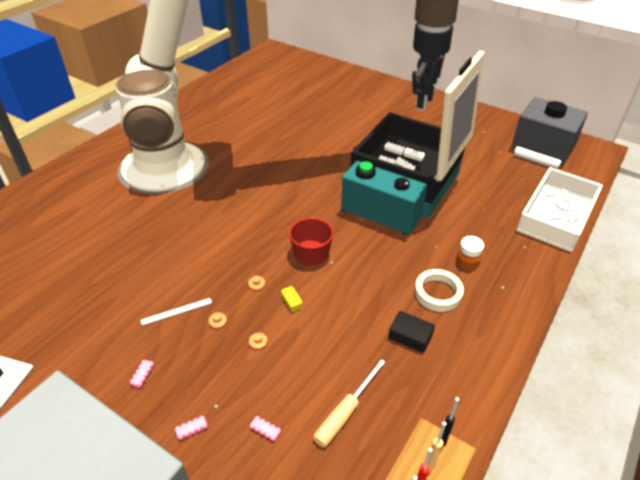

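All four castings lie in the tub, and only the pink look-alikes remain among the beaded bars on the bench. The sprues at (257,282), (217,319) and (258,340) are unmoved. Next is the sprue at (0.438,-0.179).

Request:
{"fn": "apply_moves", "kwargs": {"increments": [[0.6, -0.1, -0.4, 0, 0], [0.6, -0.3, -0.8, 0, 0], [0.6, -0.4, -1, 0, 0]]}}

```text
time: 21.02
ee_pos: [0.4906, 0.1996, 0.1877]
tcp_rot: [[0.997, 0.002, -0.083], [0.083, 0.002, 0.997], [0.002, -1.0, 0.002]]
ft_force: [0.4, -0.7, -0.1]
width: 0.598
```

Request:
{"fn": "apply_moves", "kwargs": {"increments": [[0.6, -0.1, -0.4, 0, 0], [0.6, -0.2, -0.8, 0, 0], [0.6, -0.2, -1, 0, 0]]}}

```text
time: 21.27
ee_pos: [0.4698, 0.0989, 0.1879]
tcp_rot: [[0.997, 0.003, -0.083], [0.083, 0.002, 0.997], [0.003, -1.0, 0.002]]
ft_force: [0.3, -0.1, 0.2]
width: 0.601
```

Request:
{"fn": "apply_moves", "kwargs": {"increments": [[0.6, -0.1, -0.4, 0, 0], [0.6, -0.2, -0.8, 0, 0], [0.6, -0.2, -1, 0, 0]]}}

```text
time: 21.52
ee_pos: [0.45, -0.0009, 0.1877]
tcp_rot: [[0.997, 0.003, -0.082], [0.082, 0.001, 0.997], [0.003, -1.0, 0.001]]
ft_force: [-0.5, -0.1, -0.5]
width: 0.602
```

Request:
{"fn": "apply_moves", "kwargs": {"increments": [[0.6, -0.1, -0.4, 0, 0], [0.6, -0.14, -0.8, 0, 0], [0.6, -0.14, -1, 0, 0]]}}

```text
time: 21.77
ee_pos: [0.437, -0.1009, 0.1879]
tcp_rot: [[0.997, 0.005, -0.082], [0.082, 0.0, 0.997], [0.005, -1.0, -0.0]]
ft_force: [0.7, 0.2, 0.2]
width: 0.6
```

Request:
{"fn": "apply_moves", "kwargs": {"increments": [[0.7, 0, -0.4, 0, 0], [0.7, 0, -0.8, -0.2, 0], [0.7, 0, -0.82, -0.6, 0], [0.7, 0, -0.82, -0.8, 0], [0.7, 0, -0.82, -0.8, 0]]}}

```text
time: 22.18
ee_pos: [0.4351, -0.1807, 0.1033]
tcp_rot: [[0.997, -0.005, -0.081], [0.081, 0.001, 0.997], [-0.005, -1.0, 0.001]]
ft_force: [-0.3, 0.3, -0.5]
width: 0.699
```

Run:
```python
from h import *
s,im=snap('wrist','w10');print(s['ee_pos'],s['tcp_rot'][0],w2wp((.438,-.179,.005),s))
```

```text
[ 0.43505986 -0.18073444  0.10332187] [ 0.99670607 -0.00531831 -0.08092417] [314.64189303 240.08299483]
```

View pics/w10.png

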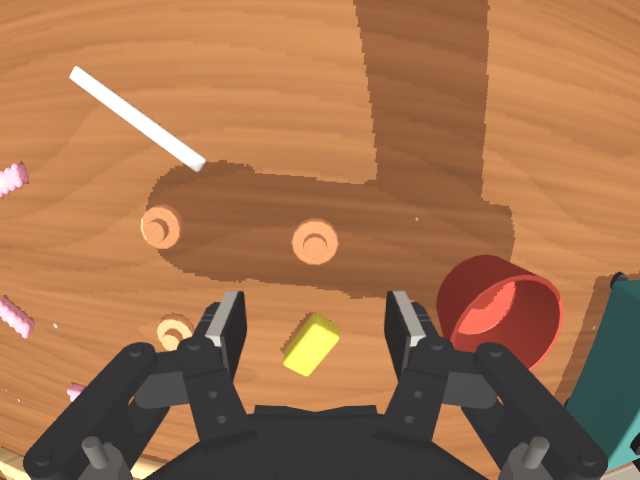

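Request:
{"fn": "apply_moves", "kwargs": {"increments": [[0.7, 0, 0, -0.4, 0], [0.7, 0, 0, -0.8, 0], [0.7, 0, 0, -1, 0], [0.7, 0, 0, -1, 0], [0.6, 0, 0, -1, 0]]}}

```text
time: 22.65
ee_pos: [0.4398, -0.1797, 0.0071]
tcp_rot: [[0.996, 0.003, -0.086], [0.086, -0.001, 0.996], [0.003, -1.0, -0.001]]
ft_force: [0.5, 0.6, -0.2]
width: 0.604
```

Request:
{"fn": "apply_moves", "kwargs": {"increments": [[0.2, 0, 0, 0, 0], [0.2, 0, 0, 0, 0], [0.2, 0, 0, 0, 0], [0.2, 0, 0, 0, 0]]}}

```text
time: 22.98
ee_pos: [0.4415, -0.1801, 0.0102]
tcp_rot: [[0.996, 0.009, -0.087], [0.087, -0.002, 0.996], [0.008, -1.0, -0.002]]
ft_force: [-3.3, 4.1, 23.0]
width: 0.198
```

Request:
{"fn": "apply_moves", "kwargs": {"increments": [[0.2, 0, 0, 0.4, 0], [0.2, 0, 0, 0.8, 0], [0.2, 0, 0, 1, 0], [0.2, 0, 0, 1, 0]]}}

```text
time: 23.32
ee_pos: [0.4421, -0.1803, 0.1124]
tcp_rot: [[0.996, 0.015, -0.086], [0.086, -0.002, 0.996], [0.015, -1.0, -0.003]]
ft_force: [0.7, 0.3, -0.2]
width: 0.201
```

Run:
```python
from h import *
s,im=snap('wrist','w11');print(s['ee_pos'])
```

```text
[ 0.44213886 -0.18034039  0.11242633]
```

View pics/w11.png

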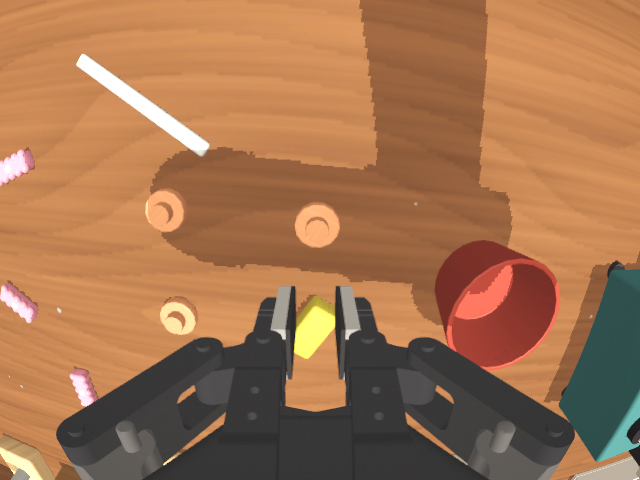

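The fingers rode over the disc without gripping it; the sprue is still standing at (317,225). I'll measure it again and take it by the stud.

Run:
```python
from h import *
im=cv2.imread('pics/w11.png');cv2.imwrite('pics/w11c.png',cv2.resize(im[180:270,260:380],None,fx=6,fy=6,interpolation=cv2.INTER_CUBIC))
s=manip.observe();print(s['ee_pos'],s['tcp_rot'][0])
s['ee_pos']=[ 0.44213886,-0.18034039,0.11242633];s['tcp_rot']=np.array([[0.996,0.015,-0.086],[0.086,-0.002,0.996],[0.015,-1,-0.003]])
print(wp2w((317,229),.02,s),wp2w((317,225),.010,s))
```

```text
[ 0.44033986 -0.1799775   0.10985809] [ 0.99631143  0.01052325 -0.08516338]
[ 0.43709138 -0.17818221  0.02      ] [ 0.43749058 -0.17810466  0.01      ]
```

View pics/w11c.png

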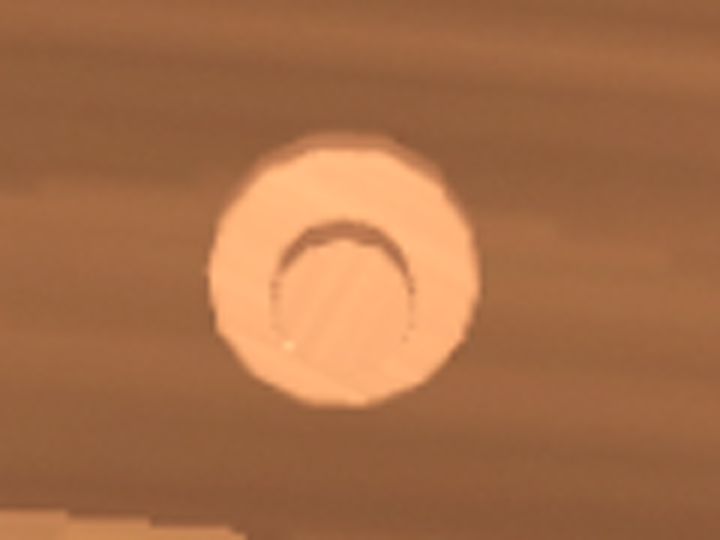

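Request:
{"fn": "apply_moves", "kwargs": {"increments": [[0.4, 0, 0, -0.3, 0], [0.4, 0, 0, -0.6, 0], [0.4, 0, 0, -0.8, 0], [0.4, 0, 0, -0.88, 0], [0.4, 0, 0, -0.92, 0]]}}

```text
time: 23.78
ee_pos: [0.4368, -0.1798, 0.0122]
tcp_rot: [[0.996, -0.003, -0.085], [0.085, 0.0, 0.996], [-0.003, -1.0, 0.0]]
ft_force: [0.4, -0.5, 0.0]
width: 0.396
```

Request:
{"fn": "apply_moves", "kwargs": {"increments": [[0.3, 0, 0, 0, 0], [0, 0, 0, 0, 0], [0, 0, 0, 0, 0], [0, 0, 0, 0, 0]]}}

```text
time: 24.12
ee_pos: [0.4385, -0.1799, 0.0143]
tcp_rot: [[0.996, 0.002, -0.085], [0.085, -0.0, 0.996], [0.002, -1.0, -0.0]]
ft_force: [-0.0, 0.1, -1.5]
width: 0.151
```

Request:
{"fn": "apply_moves", "kwargs": {"increments": [[0, 0, 0, 0.3, 0], [0, 0, 0, 0.6, 0], [0, 0, 0, 0.9, 0], [0, 0, 0, 0.9, 0]]}}

```text
time: 24.45
ee_pos: [0.442, -0.1805, 0.1095]
tcp_rot: [[0.996, 0.013, -0.086], [0.086, -0.002, 0.996], [0.013, -1.0, -0.003]]
ft_force: [0.6, 0.9, 0.7]
width: 0.148
```

Request:
{"fn": "apply_moves", "kwargs": {"increments": [[0, 0.1, 0.3, 0, 0], [0, 0.2, 0.6, 0, 0], [0, 0.38, 1, 0, 0], [0, 0.38, 1, 0, 0]]}}

```text
time: 24.78
ee_pos: [0.4791, -0.0758, 0.1044]
tcp_rot: [[0.996, 0.005, -0.09], [0.09, 0.001, 0.996], [0.005, -1.0, 0.0]]
ft_force: [0.3, 0.6, -0.1]
width: 0.15
```

Request:
{"fn": "apply_moves", "kwargs": {"increments": [[0, 0, 0.32, 0, 0], [0, 0, 0.32, 0, 0], [0, 0, 0.32, 0, 0]]}}

```text
time: 25.03
ee_pos: [0.4758, -0.0467, 0.1036]
tcp_rot: [[0.996, 0.001, -0.087], [0.087, 0.0, 0.996], [0.001, -1.0, 0.0]]
ft_force: [0.1, 0.7, -1.4]
width: 0.152
```

Run:
```python
from h import *
s,im=snap('wrist','w12');print(s['ee_pos'])
```

```text
[ 0.47580451 -0.04670281  0.10357041]
```

View pics/w12.png

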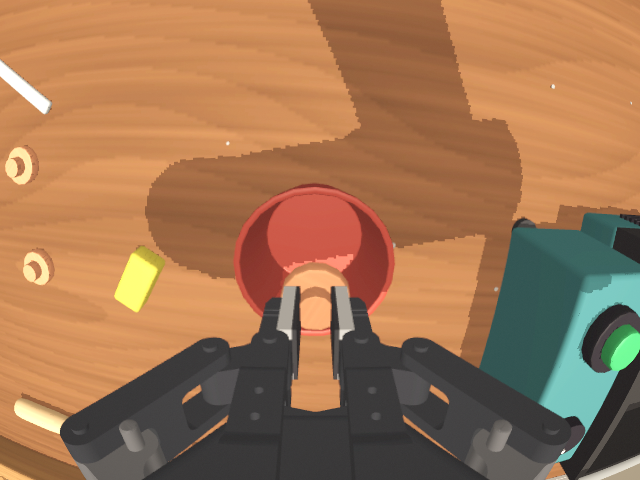

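Run:
```python
from h import *
s=manip.observe();print(wp2w((314,258),.06,s),w2wp((.476,-.047,.06),s), wp2w((314,186),.06,s),wp2w((314,331),.06,s))
```

```text
[ 0.47038444 -0.04700752  0.06      ] [313.12486724 267.60411006] [ 0.43155824 -0.05034729  0.06      ] [ 0.51653942 -0.04305341  0.06      ]
```

Request:
{"fn": "apply_moves", "kwargs": {"increments": [[0, -0.02, 0, -0.2, 0], [0, -0.02, 0, -0.42, 0], [0, -0.02, 0, -0.42, 0], [0.4, -0.02, 0, -0.42, 0], [0.4, -0.02, 0, -0.42, 0]]}}

```text
time: 25.5
ee_pos: [0.4745, -0.0484, 0.0622]
tcp_rot: [[0.996, 0.001, -0.084], [0.084, -0.0, 0.996], [0.001, -1.0, -0.0]]
ft_force: [-0.2, -0.9, 0.5]
width: 0.397
```

Request:
{"fn": "apply_moves", "kwargs": {"increments": [[0.4, 0, 0, 0.2, 0], [0.5, 0, 0, 0.5, 0], [0.5, 0, -0.4, 0.5, 0], [0.5, 0, -0.8, 0.5, 0], [0.5, 0, -1, 0.5, 0]]}}

```text
time: 25.92
ee_pos: [0.4749, -0.1503, 0.1138]
tcp_rot: [[0.996, 0.005, -0.084], [0.084, -0.0, 0.996], [0.005, -1.0, -0.001]]
ft_force: [0.7, 0.0, -1.2]
width: 0.499
```

Request:
{"fn": "apply_moves", "kwargs": {"increments": [[0.5, 0, -0.4, 0, 0], [0.5, -0.2, -0.8, 0, 0], [0.5, -0.38, -1, 0, 0], [0.5, -0.38, -1, 0, 0]]}}

```text
time: 26.25
ee_pos: [0.433, -0.2512, 0.1125]
tcp_rot: [[0.997, 0.0, -0.078], [0.078, -0.0, 0.997], [0.0, -1.0, -0.0]]
ft_force: [0.1, 0.2, 0.2]
width: 0.501
```

Request:
{"fn": "apply_moves", "kwargs": {"increments": [[0.5, 0, -0.41, 0, 0], [0.5, 0, -0.41, 0, 0], [0.5, 0, -0.41, 0, 0]]}}

```text
time: 26.5
ee_pos: [0.4362, -0.2905, 0.1126]
tcp_rot: [[0.997, 0.003, -0.082], [0.082, -0.001, 0.997], [0.003, -1.0, -0.001]]
ft_force: [-0.9, 0.2, -0.1]
width: 0.499
```

Run:
```python
from h import *
s,im=snap('wrist','w13');print(s['ee_pos'],w2wp((.435,-.289,.02),s))
snap('scene','s13',(220,200,380,380),4)
```

```text
[ 0.4362112  -0.29049441  0.11257245] [315.19278507 235.9209126 ]
```

View pics/w13.png

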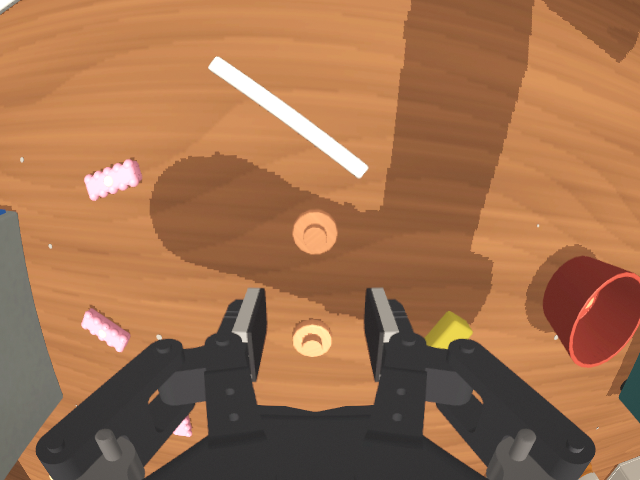

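View pics/s13.png

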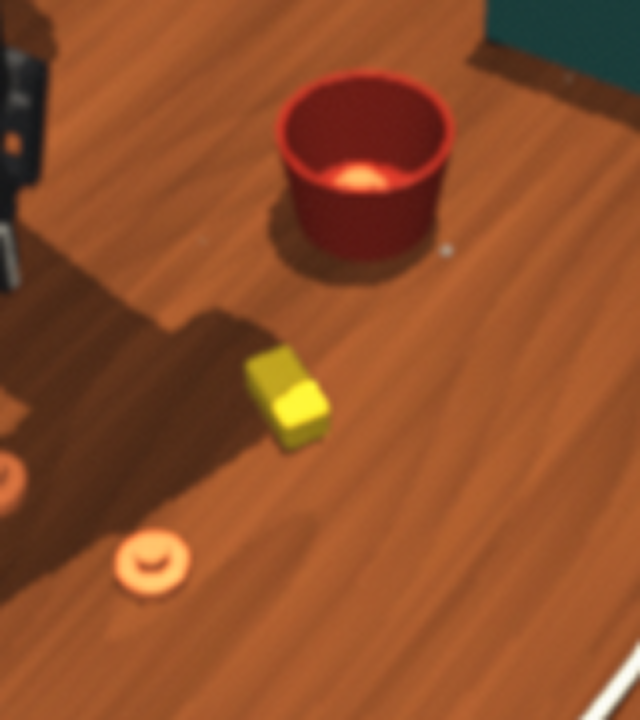

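Sprue 1 is in the pot. The stud of sprue 2 is at (315,236), as predicted.

Request:
{"fn": "apply_moves", "kwargs": {"increments": [[0.4, 0, -0.01, -0.3, 0], [0.4, 0, -0.01, -0.6, 0], [0.4, 0, -0.01, -0.85, 0], [0.4, 0, -0.01, -0.94, 0], [0.4, 0, -0.01, -0.98, 0]]}}

```text
time: 27.02
ee_pos: [0.4352, -0.2887, 0.0121]
tcp_rot: [[0.996, -0.003, -0.086], [0.086, 0.001, 0.996], [-0.003, -1.0, 0.001]]
ft_force: [0.4, 0.2, 0.4]
width: 0.399
```

Request:
{"fn": "apply_moves", "kwargs": {"increments": [[0.3, 0, 0, 0, 0], [0, 0, 0, 0, 0], [0, 0, 0, 0, 0], [0, 0, 0, 0, 0]]}}

```text
time: 27.35
ee_pos: [0.4367, -0.29, 0.0147]
tcp_rot: [[0.996, 0.003, -0.085], [0.085, -0.001, 0.996], [0.003, -1.0, -0.001]]
ft_force: [-1.3, 0.1, 2.2]
width: 0.149
```

Request:
{"fn": "apply_moves", "kwargs": {"increments": [[0, 0, 0, 0.3, 0], [0, 0, 0, 0.6, 0], [0, 0, 0.3, 0.9, 0], [0, 0.2, 0.7, 0.9, 0], [0, 0.38, 1, 0.9, 0]]}}

```text
time: 27.77
ee_pos: [0.4746, -0.1892, 0.1066]
tcp_rot: [[0.997, 0.006, -0.082], [0.082, -0.0, 0.997], [0.006, -1.0, -0.001]]
ft_force: [0.6, -1.0, -1.1]
width: 0.153
```

Request:
{"fn": "apply_moves", "kwargs": {"increments": [[0, 0, 0.4, 0, 0], [0, 0, 0.8, 0, 0], [0, 0, 1, 0, 0]]}}

```text
time: 28.02
ee_pos: [0.4739, -0.0868, 0.1043]
tcp_rot: [[0.996, 0.002, -0.087], [0.087, 0.001, 0.996], [0.002, -1.0, 0.001]]
ft_force: [-0.1, 0.1, -1.3]
width: 0.146
```

Request:
{"fn": "apply_moves", "kwargs": {"increments": [[0, 0, 0.42, 0, 0], [0, 0, 0.42, 0, 0], [0, 0, 0.42, 0, 0]]}}

```text
time: 28.27
ee_pos: [0.4741, -0.0459, 0.1042]
tcp_rot: [[0.996, 0.002, -0.089], [0.089, 0.0, 0.996], [0.002, -1.0, 0.0]]
ft_force: [0.5, -0.5, -1.5]
width: 0.15
```

Run:
```python
from h import *
s,im=snap('wrist','w14');print(s['ee_pos'])
```

```text
[ 0.4741108  -0.04594901  0.10420736]
```

View pics/w14.png

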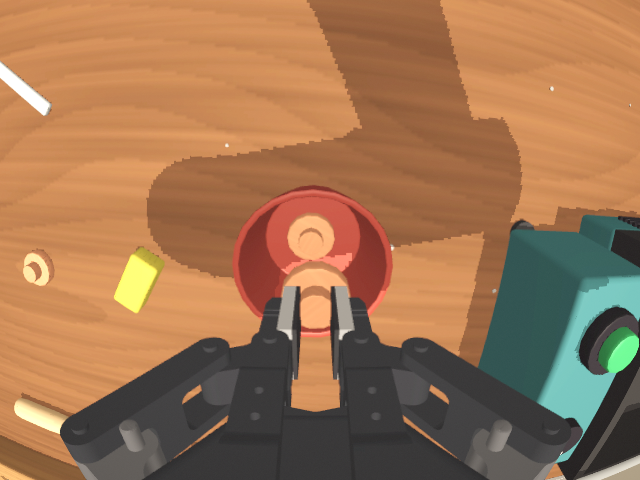

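Sprue 1 is in the pot at (311,237), and sprue 2 is held over the pot mouth.

Request:
{"fn": "apply_moves", "kwargs": {"increments": [[0, 0.1, 0, -0.2, 0], [0, 0.15, 0, -0.42, 0], [0, 0.15, 0, -0.42, 0], [0.4, 0.15, 0, -0.42, 0], [0.4, 0.15, 0, -0.42, 0]]}}

```text
time: 28.73
ee_pos: [0.489, -0.0488, 0.0621]
tcp_rot: [[0.997, 0.001, -0.083], [0.083, -0.0, 0.997], [0.001, -1.0, -0.0]]
ft_force: [-0.5, 0.7, -0.3]
width: 0.396
```

Request:
{"fn": "apply_moves", "kwargs": {"increments": [[0.4, 0, 0, 0.2, 0], [0.5, 0, 0, 0.5, 0], [0.5, 0, -0.4, 0.5, 0], [0.5, 0, -0.8, 0.5, 0], [0.5, 0, -1, 0.5, 0]]}}

```text
time: 29.15
ee_pos: [0.4892, -0.1504, 0.1139]
tcp_rot: [[0.996, 0.004, -0.083], [0.083, -0.0, 0.997], [0.004, -1.0, -0.001]]
ft_force: [0.8, 0.3, -0.4]
width: 0.496
```

Request:
{"fn": "apply_moves", "kwargs": {"increments": [[0.5, 0.1, -0.4, 0, 0], [0.5, 0.2, -0.8, 0, 0], [0.5, 0.37, -1, 0, 0], [0.5, 0.37, -1, 0, 0]]}}

```text
time: 29.48
ee_pos: [0.5283, -0.2525, 0.1131]
tcp_rot: [[0.997, 0.005, -0.08], [0.08, -0.002, 0.997], [0.005, -1.0, -0.003]]
ft_force: [0.8, -0.4, 0.0]
width: 0.498
```

Request:
{"fn": "apply_moves", "kwargs": {"increments": [[0.5, 0, -0.36, 0, 0], [0.5, 0, -0.36, 0, 0], [0.5, 0, -0.36, 0, 0]]}}

```text
time: 29.73
ee_pos: [0.5253, -0.2851, 0.1124]
tcp_rot: [[0.997, 0.001, -0.082], [0.082, -0.0, 0.997], [0.001, -1.0, -0.001]]
ft_force: [0.3, -0.1, -0.0]
width: 0.502
```

Run:
```python
from h import *
s,im=snap('wrist','w15');print(s['ee_pos'],w2wp((.526,-.284,.02),s))
snap('scene','s15',(220,200,380,380),4)
```

```text
[ 0.52532829 -0.28510241  0.1123876 ] [314.27117561 238.79117602]
```

View pics/w15.png

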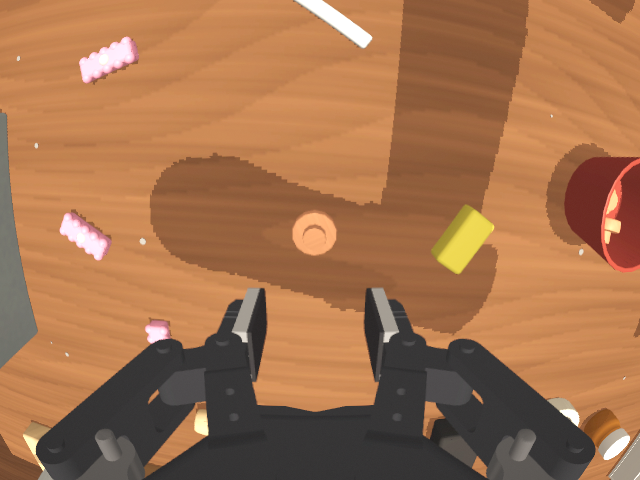

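View pics/s15.png

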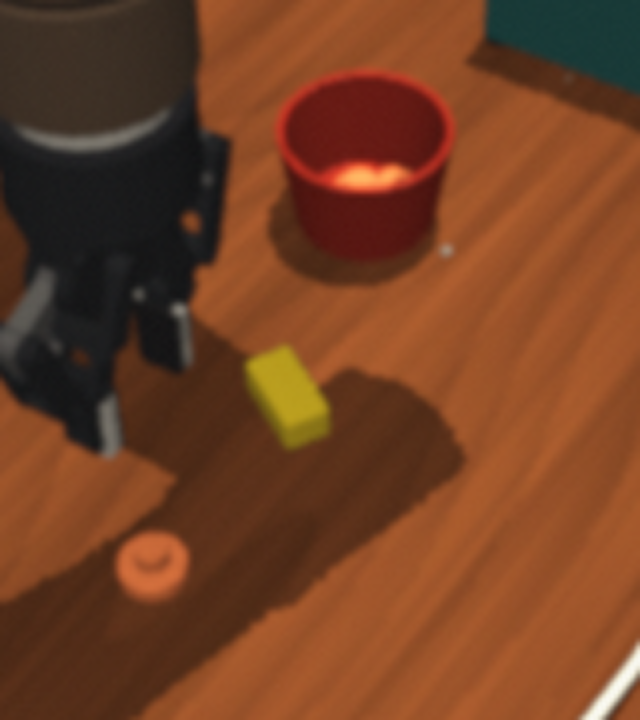

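Request:
{"fn": "apply_moves", "kwargs": {"increments": [[0.4, 0, -0.01, -0.3, 0], [0.4, 0, -0.01, -0.6, 0], [0.4, 0, -0.01, -0.85, 0], [0.4, 0, -0.01, -0.94, 0], [0.4, 0, -0.01, -0.98, 0]]}}

```text
time: 30.25
ee_pos: [0.5248, -0.2837, 0.0121]
tcp_rot: [[0.996, -0.003, -0.086], [0.086, 0.001, 0.996], [-0.003, -1.0, 0.001]]
ft_force: [-0.1, 0.6, 0.2]
width: 0.401
```

Request:
{"fn": "apply_moves", "kwargs": {"increments": [[0.3, 0, 0, 0, 0], [0, 0, 0, 0, 0], [0, 0, 0, 0, 0], [0, 0, 0, 0, 0]]}}

```text
time: 30.58
ee_pos: [0.5268, -0.285, 0.0149]
tcp_rot: [[0.996, 0.003, -0.085], [0.085, -0.001, 0.996], [0.003, -1.0, -0.001]]
ft_force: [0.0, 0.8, 2.2]
width: 0.149
```

Request:
{"fn": "apply_moves", "kwargs": {"increments": [[0, 0, 0, 0.3, 0], [0, 0, 0, 0.6, 0], [0, 0, 0.3, 0.9, 0], [0, -0.2, 0.7, 0.9, 0], [0, -0.52, 1, 0.9, 0]]}}

```text
time: 31.0
ee_pos: [0.4812, -0.1878, 0.1063]
tcp_rot: [[0.996, 0.009, -0.085], [0.085, -0.001, 0.996], [0.009, -1.0, -0.002]]
ft_force: [-0.2, 1.0, -0.8]
width: 0.145
```

Request:
{"fn": "apply_moves", "kwargs": {"increments": [[0, 0, 0.4, 0, 0], [0, 0, 0.8, 0, 0], [0, 0, 1, 0, 0]]}}

```text
time: 31.25
ee_pos: [0.4774, -0.086, 0.1048]
tcp_rot: [[0.996, 0.003, -0.087], [0.087, 0.001, 0.996], [0.003, -1.0, 0.0]]
ft_force: [0.3, 0.5, 0.2]
width: 0.152
```

Request:
{"fn": "apply_moves", "kwargs": {"increments": [[0, 0, 0.37, 0, 0], [0, 0, 0.37, 0, 0], [0, 0, 0.37, 0, 0]]}}

```text
time: 31.5
ee_pos: [0.4781, -0.05, 0.1044]
tcp_rot: [[0.996, 0.002, -0.088], [0.088, 0.0, 0.996], [0.002, -1.0, 0.0]]
ft_force: [0.1, -0.1, -0.5]
width: 0.152
```

Run:
```python
from h import *
s,im=snap('wrist','w16');print(s['ee_pos'])
```

```text
[ 0.47814992 -0.05000176  0.10435317]
```

View pics/w16.png

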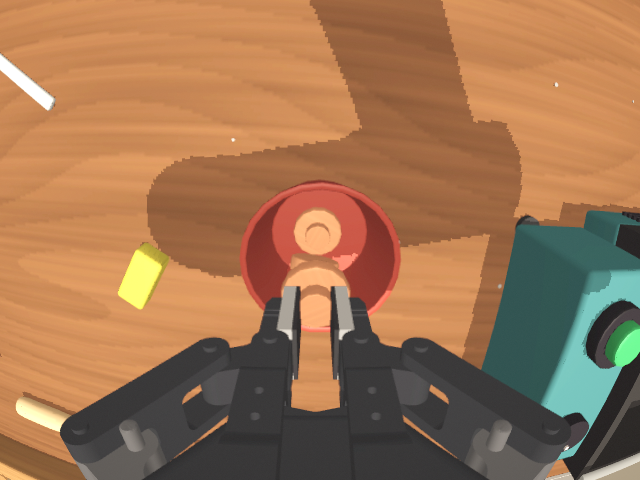

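Request:
{"fn": "apply_moves", "kwargs": {"increments": [[0, -0.1, 0.03, -0.15, 0], [0, -0.1, 0.03, -0.36, 0], [0, -0.1, 0.03, -0.36, 0], [0.4, -0.1, 0.03, -0.36, 0], [0.4, -0.1, 0.03, -0.36, 0]]}}

```text
time: 31.97
ee_pos: [0.4686, -0.0494, 0.0682]
tcp_rot: [[0.996, 0.002, -0.084], [0.084, -0.0, 0.997], [0.002, -1.0, -0.0]]
ft_force: [0.4, -0.2, 0.0]
width: 0.394
```

Request:
{"fn": "apply_moves", "kwargs": {"increments": [[0.4, 0, 0, 0.2, 0], [0.4, 0, 0, 0.5, 0], [0.4, 0, 0, 0.9, 0], [0.4, 0, 0, 1, 0]]}}

```text
time: 32.3
ee_pos: [0.4717, -0.049, 0.1745]
tcp_rot: [[0.996, 0.013, -0.085], [0.085, 0.001, 0.996], [0.013, -1.0, -0.0]]
ft_force: [1.6, -0.3, 0.1]
width: 0.401
```

Run:
```python
from h import *
s,im=snap('wrist','w17');print(s['ee_pos'])
```

```text
[ 0.47172448 -0.04895818  0.17446419]
```

View pics/w17.png

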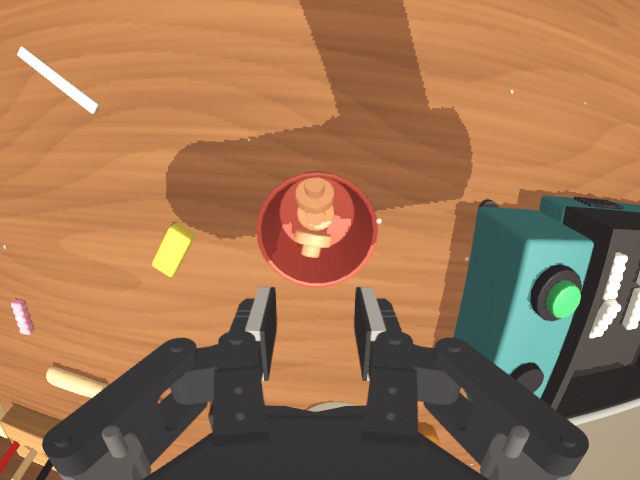

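All three sprues are in the pot, which is upright. Next is the lid: I'll go round its right side and get behind its outer face.

Request:
{"fn": "apply_moves", "kwargs": {"increments": [[0, 0.3, 0, 0.2, 0], [0, 0.5, 0, 0.5, 0], [0, 0.8, 0.1, 0.8, 0], [0, 1, 0.1, 1, 0]]}}

```text
time: 32.68
ee_pos: [0.57, -0.0387, 0.2712]
tcp_rot: [[0.996, 0.005, -0.085], [0.085, 0.0, 0.996], [0.005, -1.0, -0.0]]
ft_force: [1.2, -0.3, 0.8]
width: 0.001
```

Request:
{"fn": "apply_moves", "kwargs": {"increments": [[0, 0.3, 0.1, 0.15, 0], [0, 0.6, 0.2, 0.2, 0], [0, 0.9, 0.4, 0.2, 0], [0, 1, 0.6, 0.2, 0]]}}

```text
time: 33.02
ee_pos: [0.6709, 0.021, 0.2874]
tcp_rot: [[0.997, 0.002, -0.082], [0.082, 0.0, 0.997], [0.002, -1.0, 0.0]]
ft_force: [0.6, -1.0, -0.6]
width: -0.001
```

Request:
{"fn": "apply_moves", "kwargs": {"increments": [[0, 0.1, 0.3, 0, 0], [0, 0.2, 0.6, 0, 0], [0, 0.2, 0.9, 0, 0], [0, 0.2, 1, 0, 0]]}}

```text
time: 33.35
ee_pos: [0.6881, 0.1244, 0.2869]
tcp_rot: [[0.996, 0.0, -0.087], [0.087, 0.001, 0.996], [0.0, -1.0, 0.001]]
ft_force: [-0.5, 0.0, -0.1]
width: 0.001
```

Run:
```python
from h import *
s,im=snap('scene','s18',(300,0,560,200),3);print(s['ee_pos'])
s,im=snap('side','d18')
```

```text
[0.68810013 0.12442674 0.28689745]
```

View pics/s18.png

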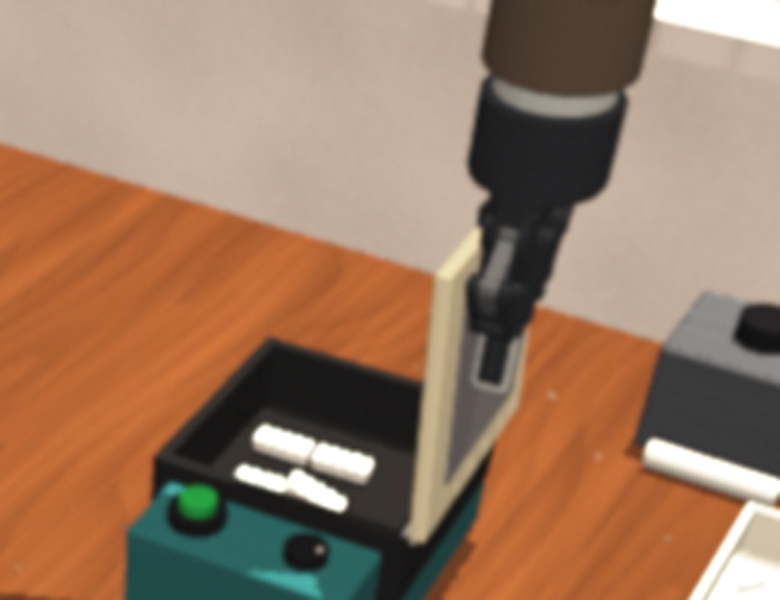

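View pics/d18.png

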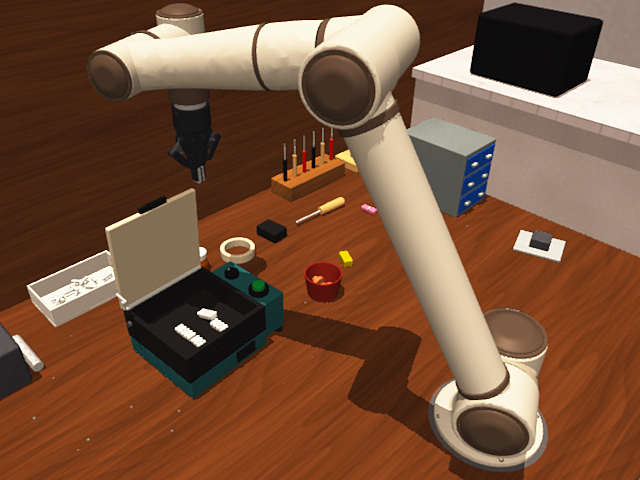

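Request:
{"fn": "apply_moves", "kwargs": {"increments": [[0, 0, 0.4, 0, 0], [0, 0, 0.8, 0, 0], [0, 0, 1, 0, 0], [0, 0, 1, 0, 0]]}}

```text
time: 33.78
ee_pos: [0.6874, 0.224, 0.287]
tcp_rot: [[0.996, -0.0, -0.088], [0.088, 0.0, 0.996], [-0.0, -1.0, 0.0]]
ft_force: [0.2, 0.1, -0.1]
width: 0.001
```

Request:
{"fn": "apply_moves", "kwargs": {"increments": [[0, -0.2, 0, 0, 0], [0, -0.4, 0, 0, 0], [0, -0.6, 0, -0.02, 0], [0, -0.75, 0, -0.03, 0], [0, -0.85, 0, -0.05, 0]]}}

```text
time: 34.2
ee_pos: [0.6034, 0.219, 0.284]
tcp_rot: [[0.997, 0.005, -0.083], [0.083, 0.001, 0.997], [0.006, -1.0, 0.0]]
ft_force: [6.5, -1.0, -0.8]
width: 0.006
```

Run:
```python
from h import *
s,im=snap('scene','s19',(300,0,560,200),3);print(s['ee_pos'],s['ft_force'])
```

```text
[0.60342213 0.21903737 0.28404304] [ 6.45072819 -0.95217025 -0.75490058]
```

View pics/s19.png

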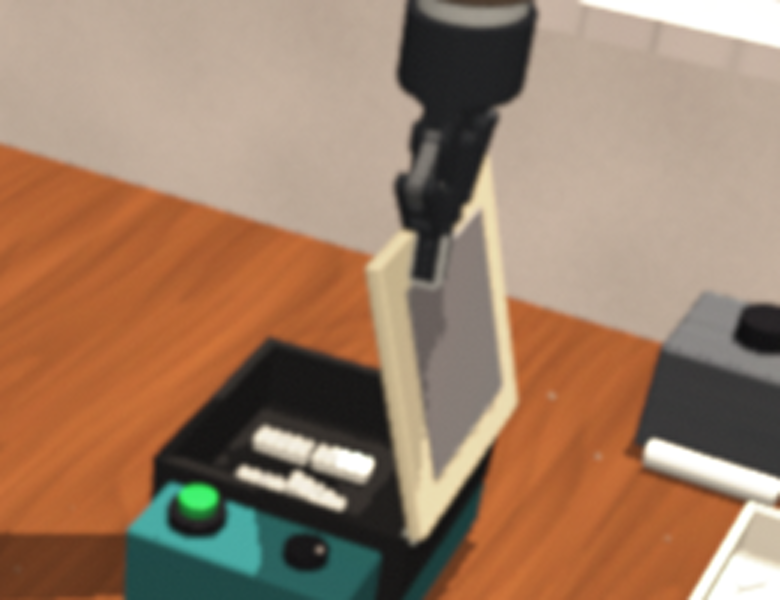

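Request:
{"fn": "apply_moves", "kwargs": {"increments": [[0, -0.2, 0, -0.06, 0], [0, -0.4, 0, -0.15, 0], [0, -0.55, 0, -0.24, 0], [0, -0.7, -0.02, -0.34, 0], [0, -0.75, -0.02, -0.38, 0]]}}

```text
time: 34.67
ee_pos: [0.5313, 0.2173, 0.248]
tcp_rot: [[0.996, 0.012, -0.084], [0.084, 0.002, 0.996], [0.012, -1.0, 0.001]]
ft_force: [11.4, -4.9, 7.0]
width: -0.0
```

Run:
```python
from h import *
s,im=snap('scene','s20',(300,0,560,200),3);print(s['ee_pos'],s['ft_force'])
```

```text
[0.53133111 0.21733364 0.24802229] [11.38078633 -4.87939686  6.95359263]
```

View pics/s20.png

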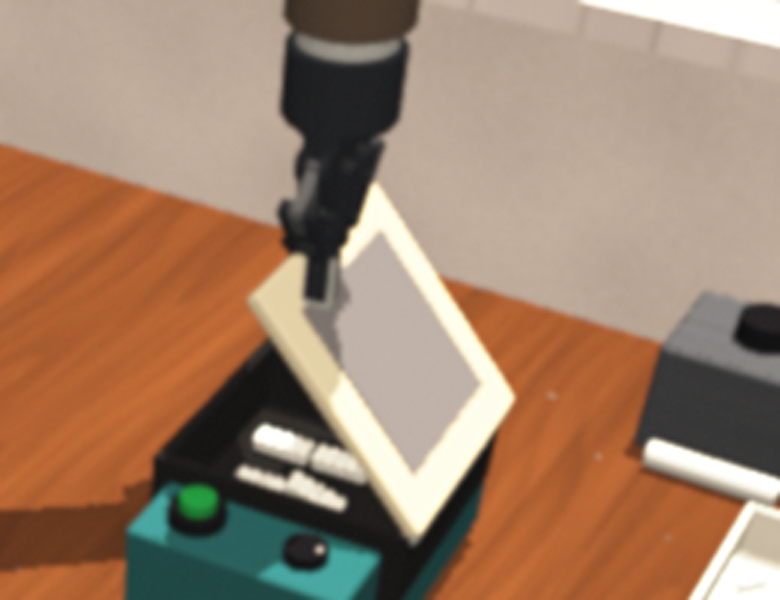

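Request:
{"fn": "apply_moves", "kwargs": {"increments": [[0, -0.15, 0, -0.18, 0], [0, -0.28, 0, -0.36, 0], [0, -0.4, 0, -0.58, 0], [0, -0.48, 0, -0.8, 0], [0, -0.52, 0, -1, 0]]}}

```text
time: 35.13
ee_pos: [0.4757, 0.2177, 0.1451]
tcp_rot: [[0.997, 0.002, -0.083], [0.083, 0.001, 0.997], [0.002, -1.0, 0.001]]
ft_force: [0.0, -0.5, -0.4]
width: 0.001
```

Run:
```python
from h import *
s,im=snap('scene','s21',(300,0,560,200),3);print(s['ee_pos'],s['ft_force'])
```

```text
[0.4756898  0.21771032 0.14511302] [ 0.02159163 -0.51588667 -0.43049875]
```

View pics/s21.png

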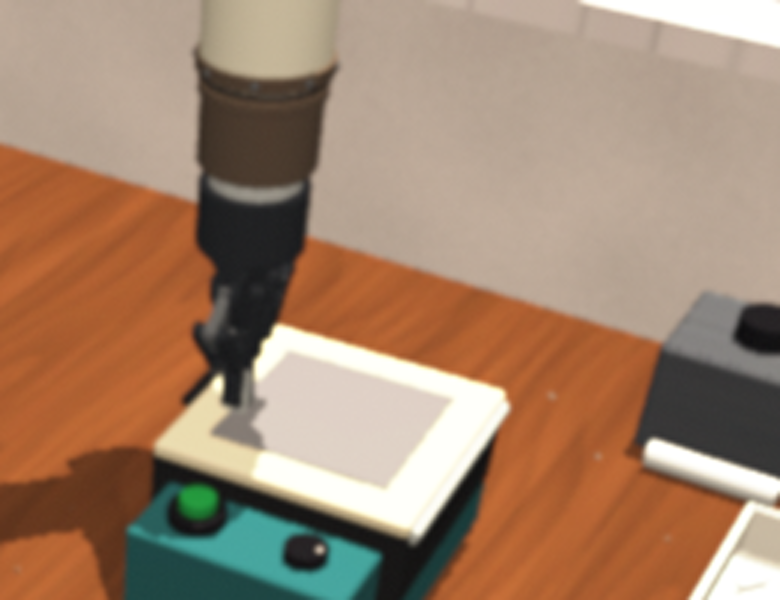

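Request:
{"fn": "apply_moves", "kwargs": {"increments": [[0, 0, 0, -0.1, 0], [0, 0, 0, -0.2, 0], [0, 0, 0, -0.2, 0], [0, 0, 0, -0.2, 0]]}}

```text
time: 35.52
ee_pos: [0.4775, 0.2194, 0.1273]
tcp_rot: [[0.996, 0.003, -0.085], [0.085, 0.001, 0.996], [0.003, -1.0, 0.0]]
ft_force: [-4.0, -2.0, 13.3]
width: -0.001
```

Request:
{"fn": "apply_moves", "kwargs": {"increments": [[0, 0, 0, 0.3, 0], [0, 0, 0, 0.6, 0], [0, 0, -0.3, 0.6, 0], [0, 0.1, -0.6, 0.6, 0], [0, 0.1, -0.6, 0.6, 0]]}}

```text
time: 35.93
ee_pos: [0.4869, 0.1563, 0.1856]
tcp_rot: [[0.997, 0.002, -0.081], [0.081, 0.001, 0.997], [0.002, -1.0, 0.001]]
ft_force: [-0.1, 0.3, 0.3]
width: -0.003
```

Run:
```python
from h import *
s,im=snap('scene','s22',(300,0,560,200),3);print(s['ee_pos'],s['ft_force'],w2p('scene',s['ee_pos']))
s,im=snap('wrist','w22');s2,im=snap('side','d22',(100,150,340,400),3)
print(w2wp((.491,.138,.117),s))
```

```text
[0.48687219 0.15626284 0.18555141] [-0.12247433  0.27558103  0.27969047] [369.97473399 133.44867085]
[279.73527063 254.55942992]
```

View pics/w22.png

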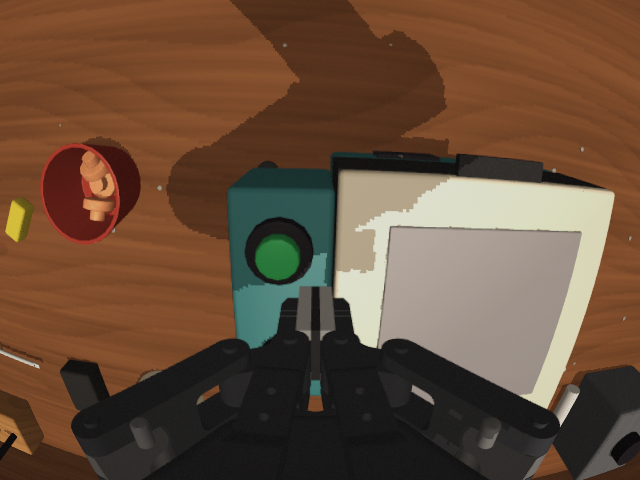

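View pics/d22.png

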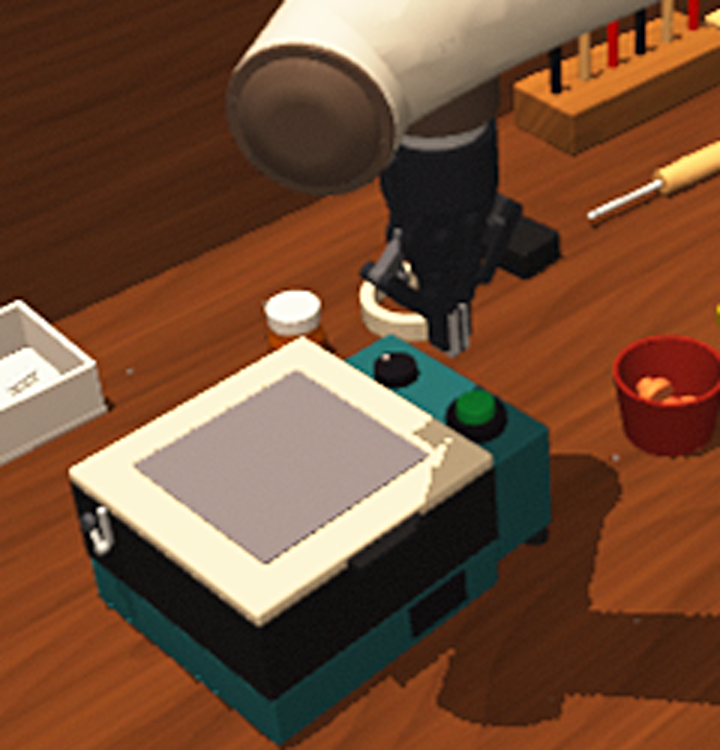

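The lid lies flat and shut, and the green button at (278,256) matches the projected point. Moving over it and pressing.

Request:
{"fn": "apply_moves", "kwargs": {"increments": [[0, 0.08, -0.23, 0, 0], [0, 0.08, -0.23, -0.3, 0], [0, 0.08, -0.23, -0.5, 0], [0, 0.08, -0.23, -0.55, 0]]}}

```text
time: 36.42
ee_pos: [0.4919, 0.1359, 0.1262]
tcp_rot: [[0.996, -0.006, -0.084], [0.084, -0.003, 0.996], [-0.006, -1.0, -0.002]]
ft_force: [-1.1, 1.0, 0.6]
width: 0.002
```

Request:
{"fn": "apply_moves", "kwargs": {"increments": [[0, 0, 0, -0.1, 0], [0, 0, 0, -0.2, 0], [0, 0, 0, -0.24, 0], [0, 0, 0, -0.26, 0], [0, 0, 0, -0.26, 0]]}}

```text
time: 36.83
ee_pos: [0.4947, 0.1371, 0.1149]
tcp_rot: [[0.996, 0.005, -0.091], [0.091, -0.001, 0.996], [0.005, -1.0, -0.002]]
ft_force: [-26.5, -1.4, 64.8]
width: 0.001
```

Request:
{"fn": "apply_moves", "kwargs": {"increments": [[0, 0, 0, 0.2, 0], [0, 0, 0, 0.5, 0], [0, 0, 0, 0.9, 0], [0, 0, 0, 1, 0]]}}

```text
time: 37.17
ee_pos: [0.4973, 0.1383, 0.2106]
tcp_rot: [[0.996, 0.013, -0.087], [0.087, 0.005, 0.996], [0.013, -1.0, 0.004]]
ft_force: [0.6, 0.5, 0.5]
width: 0.003
```

Request:
{"fn": "apply_moves", "kwargs": {"increments": [[0, -0.3, 0, 0, 0], [0, -0.6, 0, 0.2, 0], [0, -0.7, 0, 0.4, 0], [0, -0.7, 0, 0.4, 0]]}}

```text
time: 37.5
ee_pos: [0.4242, 0.1377, 0.2482]
tcp_rot: [[0.996, 0.009, -0.088], [0.088, 0.005, 0.996], [0.009, -1.0, 0.004]]
ft_force: [0.6, 0.3, 0.7]
width: -0.004
```

Run:
```python
from h import *
s,im=snap('wrist','w23');print(s['ee_pos'],s['ft_force'],s['time'])
snap('scene','s23',(270,60,510,270),3)
snap('side','d23',(100,150,370,400),2.8)
```

```text
[0.42423546 0.13765987 0.24819549] [0.58117255 0.34494344 0.74089   ] 37.5
```

View pics/w23.png

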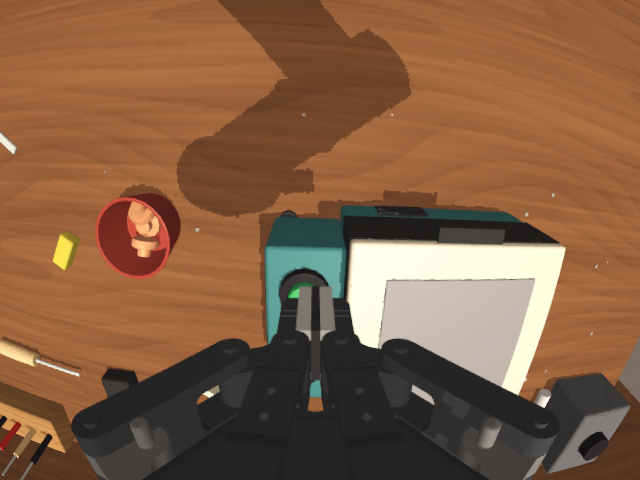

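View pics/s23.png

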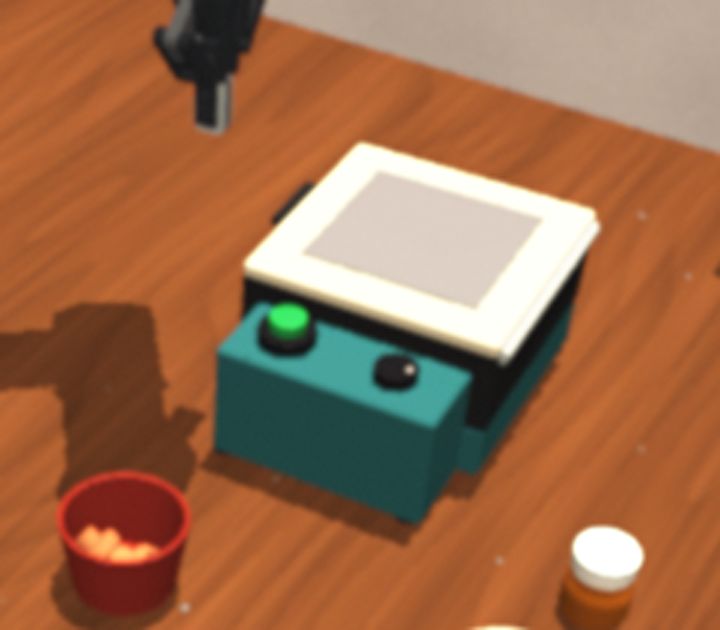

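View pics/d23.png

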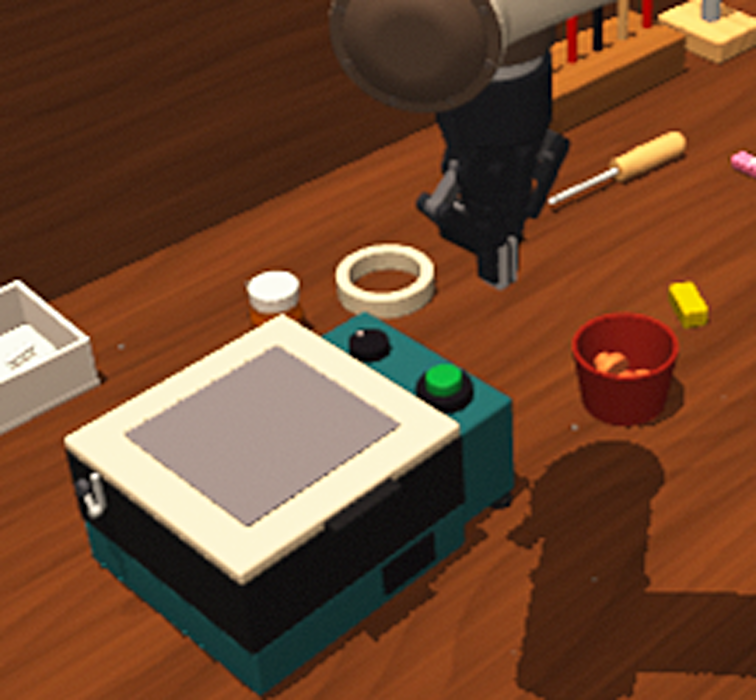

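The 65 N reading shows a hard stop at z = 0.115. The button or its collar could be that stop, so I'll zoom in on the button and press again in small steps, recording where contact starts.

Run:
```python
import cv2
a=cv2.imread('pics/s23_full.png')[150:185,345:390];b=cv2.imread('pics/d23_full.png')[270:305,235:285];c=cv2.imread('pics/w22.png')[210:290,240:320]
for n,i in zip('abc',(a,b,c)):print(i.shape);cv2.imwrite(f'pics/btn_{n}.png',cv2.resize(i,None,fx=10 if n!='c' else 6,fy=10 if n!='c' else 6,interpolation=cv2.INTER_CUBIC))
```

```text
(35, 45, 3)
(35, 50, 3)
(80, 80, 3)
```

View pics/btn_a.png

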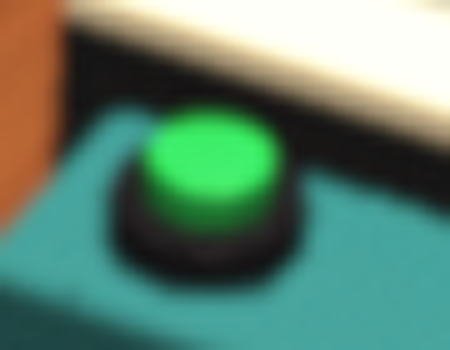

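View pics/btn_b.png

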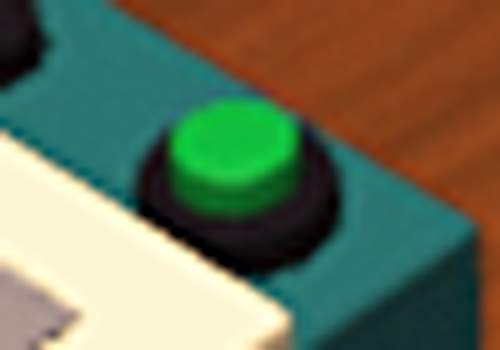

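View pics/btn_c.png

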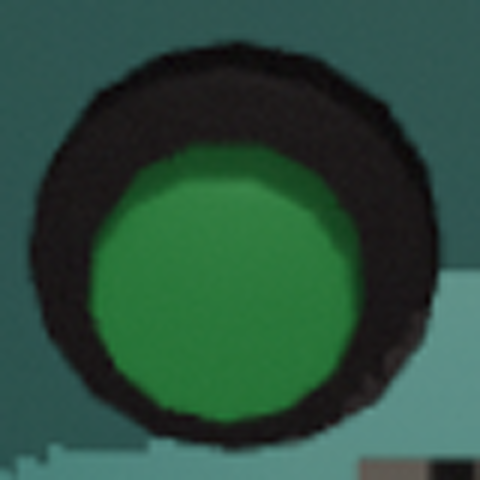

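Run:
```python
from h import *
print(triang((365.8,164.8),(258,283.5)))
s=dict(ee_pos=[.48687,.15626,.18555],tcp_rot=np.array([[.997,.002,-.081],[.081,.001,.997],[.002,-1,.001]]))
for z in(.115,.118,.121):print(z,wp2w((277.5,260),z,s))
```

```text
[0.49316039 0.13568061 0.12089927]
0.115 [0.49573794 0.13537565 0.115     ]
0.118 [0.49448879 0.13559262 0.118     ]
0.121 [0.49323964 0.13580959 0.121     ]
```

The button top triangulates to z = 0.121. The tip therefore drove it down 6 mm, to its stop at 0.115, and the pictures show it has sprung back. The arm is clear, so I'm handing in.

Run:
```python
from h import *
s=manip.observe();print(s['time'],s['ee_pos'],s['ft_force'])
print(manip.sign_off())
```

```text
37.65 [0.42400298 0.13696459 0.24376501] [0.02157705 0.11859191 0.07659495]
the job is handed in; nothing more can be done
None
```

I handed the job in at 37.65 s, and the interface gives no verdict. All four castings are in the tub, all three sprues are in the upright scrap pot, the lid is shut and the start button was pressed.

- **Castings:** One was knocked aside mid-run; I measured it again before grasping it. All four were visible in the tub before the lid closed. The three pink look-alikes were left alone.
- **Sprues:** My first grasp, on the disc, slipped off over its top, so I took all three by the stud. In the last picture all three are in the pot below its rim.
- **Lid:** It snapped shut, and a further 13 N press left it flat. It still looked shut in the last scene and side pictures.
- **Button:** Its top measured z = 0.121 m and the fingertips stopped at 0.115 m, which is the full 6 mm of travel. The last pictures show it sprung back.
- **Button force:** The press against the stop was harder than intended, with 65 N at the wrist. That is under the 120 N wrist limit. The contact was with the fingertips, but I could not check how it counts against the 40 N limit on the arm and gripper body.

At hand-in the arm stood clear, with about 0 N on the tool. I saw no bystander moved.

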